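Park the samples in their drip trays

ROBOT

A 7-joint arm with a two-finger parallel gripper is mounted at the origin on the work surface. World frame = base frame: x ahead of the robot, y to its left, z up, the work surface at z = 0. Lengths are in m, angles in degrees, forces in N, time in s.
With the tool pointing down it reaches from about 0.425 to 0.825 m from the base axis. Payload 3.6 kg.
Tool frame: the origin (TCP) lies at the very end of the fingers, on their centre line; the grasp point (between the pads) lies 19 mm behind it; z points along the fingers, y is the direction in which the jaws open and shut (so a half turn about z gives the same grasp; the last joint's range is limited). The gripper opens to 93 mm and grips with 3 to 60 N. Pads are 15 mm wide; open, the fingers measure 128 mm over their backs; the gripper's body (75 mm by 188 mm) begins 65 mm behind the grasp point.
Start: joints at [-78.237, 35.231, -0.722, 81.555, 0.464, 63.22, -2.315], TCP at [0.149, 0.633, 0.219] pointing down, gripper open.
Joint ranges: [-178.69, 178.69], [-17.37, 117.87], [-77.05, 75.6], [15.02, 138.74], [-78.02, 258.01], [0.78, 113.62], [-162.83, 162.83]. Speed limits (degrees/s): [159.86, 159.86, 180, 180, 180, 180, 180].

INTERFACE

Orientations are given as [roll, pitch, yaw] about the fixed x, y, z axes, in that order (R = Rz(yaw) Ry(pitch) Rx(roll)).
In Python, from bench import bot gives the robot as it stands.
- The arm moves only by the tool drive_tool, never from a script. Its argument "series" is a list of rows, each a list of 3 entries, a list of its own where there are three numbers: the shift along the tool's x, y, z each as a share of 1 m, from -1 to 1, then the turn, a rotation vector about the tool's x, y, z each as a share of 180 degrees, from -1 to 1, then the closure, from -1 (fully open) to 1 (shut). In form: [[[x, y, z], [rx, ry, rz], gripper], ...]. A call has 1 to 8 rows; each row shifts and turns the commanded pose from where the row before left it, along the tool's axes as they then stand; what a row does not reach is not made up. A row lasts 1/12 s, in which the tool goes at most 41.7 mm and 7.16 degrees, less where a joint would pass 70% of its speed; a pose out of reach is approached as far as the arm can. A call with a number of a shift or a turn outside -1 to 1 is refused whole. A call with a gripper value outside its range is refused whole. The fingers move at their own pace and stop on an object; "grip_force" is the grip in N (left out, the last holds). Time passes only in rows, so rows that do not move let the fingers close. It gives the time, the measured TCP pose, the force and the opening at its end, in the units of the state.
- bot.get_state(): the state, without advancing time (a new reading comes with each control period).
- bot.read_camera(name): name is "scene" or "side" or "wrist"; returns a dict with "color" (480x640x3 uint8, blue, green, red), "mtx" (3x3 intrinsics, pixels), "rvec" (rotation vector, rad) and "tvec" (3), from world to camera coordinates, as OpenCV has them. Camera axes: x right, y down, z forward; pixel columns grow to the right and rows downward; lengths in m; the calibration is good to about 2 mm. A picture is of the moment at which its call begins. There is no depth.
- bot.sign_off(): hands the job in, once; it reports no verdict.
The state is a dict: "time_s": time; "q": joint angles; "qvel": joint speeds; "joint_efforts": joint torques, N m; "tool_pos": TCP position; "ee_rot": TCP orientation; "contact_force": force on the tool from outside, world axes, zero at the start; "moment": the same for the moment, N m; "width": finger opening in m.
Only numpy, scipy, OpenCV 4.12 (cv2) and the standard library are available. Lean on these libraries where they do the work, as an engineer would, in place of code of your own. Each camera call takes 0.05 s, during which the arm holds its last target.

TASK

The refractometer bench is to be tidied: stand each of the four amber sample containers in the drip tray made for its shape and size - wide jar in the wide round tray, slim vial in the small round tray, square bottle in the square tray, flat flask in the oblong tray. Each must end upright and flat on the tray's floor, inside the rim; set the glass down gently, do not drop it, and leave the wash bottle and the green beaker standing where they are.

Things in the scene. Friction and masses are not known exactly. Their poses are not given: they have to be found in the camera images.
- wide_jar: Low wide round jar, 58 mm across and 40 mm high, with a 55 mm lid on top, 53 mm high in all, 110 to 225 g. All of amber glass with a white cap. Origin: centre of its underside; z up.
- vial: Slim round vial, 30 mm across and 58 mm high, with a 26 mm cap on top, 75 mm high in all, 40 to 85 g. All of amber glass with a white cap. Origin: centre of its underside; z up.
- square_bottle: Square bottle, 44 x 44 mm and 54 mm high, with a 28 mm round cap on top, 72 mm high in all, 90 to 185 g. x and y are square to its sides. All of amber glass with a white cap. Origin: centre of its underside; z up.
- flat_flask: Flat oblong flask standing on its narrow base, 76 mm (along its x) by 36 mm (along its y) and 48 mm high, with a 28 mm round cap in the middle of its top, 64 mm high in all, 95 to 200 g. All of amber glass with a white cap. Origin: centre of its underside; z up.
- wide_round_tray: Fixed white plastic drip tray, floor 3 mm thick, rim 4 mm wide and 8 mm high, 7 mm of room all round its container. Origin: centre of its underside, on the table. Round, 72 mm across inside, 80 mm outside: for the wide jar.
- small_round_tray: Fixed white plastic drip tray, floor 3 mm thick, rim 4 mm wide and 8 mm high, 7 mm of room all round its container. Origin: centre of its underside, on the table. Round, 44 mm across inside, 52 mm outside: for the vial.
- square_tray: Fixed white plastic drip tray, floor 3 mm thick, rim 4 mm wide and 8 mm high, 7 mm of room all round its container. Origin: centre of its underside, on the table. Square, 58 x 58 mm inside, 66 mm outside, sides along its x and y: for the square bottle.
- oblong_tray: Fixed white plastic drip tray, floor 3 mm thick, rim 4 mm wide and 8 mm high, 7 mm of room all round its container. Origin: centre of its underside, on the table. Oblong, inside 90 mm (along its x) by 50 mm (along its y), outside 98 x 58 mm: for the flat flask, lengthwise.
- wash_bottle: Bystander: clear round wash bottle, 60 mm across, blue cap and a bent white spout up to 190 mm high, standing beyond the containers. Loose. Origin: centre of its underside.
- beaker: Bystander: open green beaker, about 60 mm across the rim and 68 mm high, standing amid the containers and trays, where a low black cap and a small steel block (both under 20 mm high) also lie. Loose. Origin: centre of its underside.
There are look-alikes about, which are no part of the job. What is shaped like the wide_round_tray but black or purple is not meant.

How it is judged (in metres and radians):
At the end, for the whole second after the job is handed in: Each container stands in its own tray: centre within 12 mm of the tray's centre, underside less than 6 mm above the tray's underside (flat on the 3 mm floor, not on the rim), upright within 0.1 rad, and at rest (horizontal distance between wide_jar and wide_round_tray below 0.012 m and z of wide_jar in the frame of wide_round_tray below 0.006 m and angle between each of wide_jar, vial, square_bottle, flat_flask's own z axis and vertical below 0.1 rad and linear speed of each of wide_jar, vial, square_bottle, flat_flask below 0.02 m/s and angular speed of each of wide_jar, vial, square_bottle, flat_flask below 0.2 rad/s and horizontal distance between vial and small_round_tray below 0.012 m and z of vial in the frame of small_round_tray below 0.006 m and horizontal distance between square_bottle and square_tray below 0.012 m and z of square_bottle in the frame of square_tray below 0.006 m and horizontal distance between flat_flask and oblong_tray below 0.012 m and z of flat_flask in the frame of oblong_tray below 0.006 m); the robot touches nothing.
It fails at once if the wash bottle is shoved more than 30 mm or knocked over (distance of wash_bottle from where it was at the start of the episode above 0.03 m or angle between wash_bottle's own z axis and vertical above 0.4 rad).
It fails at once if the beaker is shoved more than 30 mm or knocked over (distance of beaker from where it was at the start of the episode above 0.03 m or angle between beaker's own z axis and vertical above 0.4 rad).
It fails at once if a container is dropped or slammed into a tray (over 45 N between a container and its tray) (contact force between wide_jar and wide_round_tray above 45 N or contact force between vial and small_round_tray above 45 N or contact force between square_bottle and square_tray above 45 N or contact force between flat_flask and oblong_tray above 45 N).
It also fails if it takes over 109 s, if anything falls off the work surface, if the arm or the gripper's body presses on something with over 40 N, if the wrist force passes 120 N, or if a joint passes its speed limit or range.

## Working session

There is one attempt and no reset: what is moved stays moved. The work goes in short steps, Python scripts to look and compute and a tool call to move; the robot and the scene stay as the last step left them, time stands still between calls to the robot, and variables do not carry over. Pictures are saved under pics/ and viewed, and the job is handed in when it is done.

Besides the shell and the picture viewer there is one more tool, called after ">>>" as name(argument=value, ...), one argument or row to a line, values as JSON. drive_tool: Moves the arm, as the interface text tells. Its arguments: {"type":"object","properties":{"series":{"type":"array","items":{"type":"array"}},"grip_force":{"type":"number"}},"required":["series"]}

```bash
mkdir -p pics; ls; python3 - <<'E'
from bench import bot
import cv2
s=bot.get_state()
print({k:s[k] for k in ('time_s','tool_pos','ee_rot','width','contact_force')})
for n in ('scene','side','wrist'):
    c=bot.read_camera(n); cv2.imwrite(f'pics/{n}0.png',c['color']); print(n,c['mtx'],c['rvec'],c['tvec'])
E
```

```text
pics
{'time_s': 0.0, 'tool_pos': array([0.1491226 , 0.63185396, 0.2175233 ]), 'ee_rot': array([-1.79856521e+02,  1.06493443e-03,  1.66722520e+02]), 'width': 0.09314956072613734, 'contact_force': array([-0.13446182, -0.06107962, -0.05115033])}
scene [[511.4468265    0.         323.53612916]
 [  0.         511.4468265  243.18190804]
 [  0.           0.           1.        ]] [ 2.35883834  0.86442408 -0.29253178] [-0.39925921 -0.26665159  1.58301518]
side [[435.67915963   0.         319.34616213]
 [  0.         435.67915963 232.21363966]
 [  0.           0.           1.        ]] [ 2.28488361 -0.48078376  0.1797694 ] [-0.53276673  0.17942642  0.71118327]
wrist [[427.92893181   0.         326.09762127]
 [  0.         427.92893181 244.25081866]
 [  0.           0.           1.        ]] [-2.27942147 -1.80352754 -0.25550302] [-0.64910275 -0.0327488   0.39044484]
```

View pics/scene0.png

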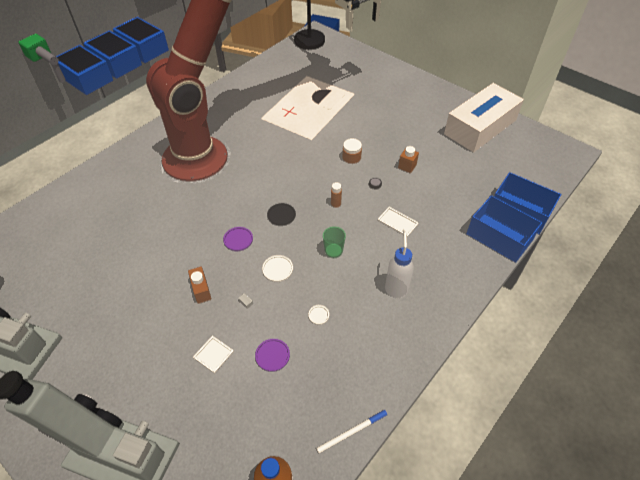

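View pics/side0.png

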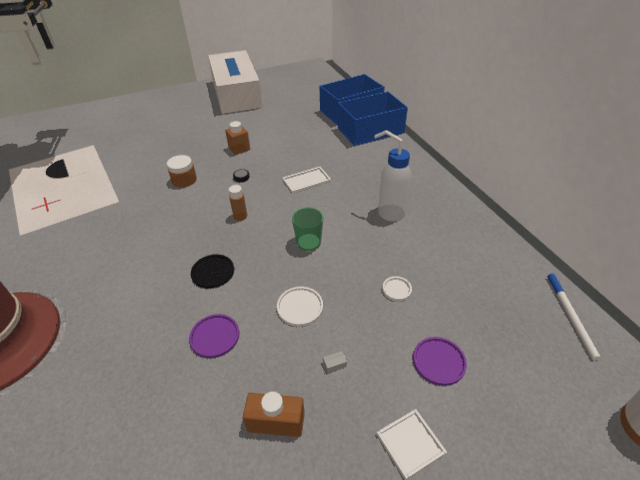

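View pics/wrist0.png

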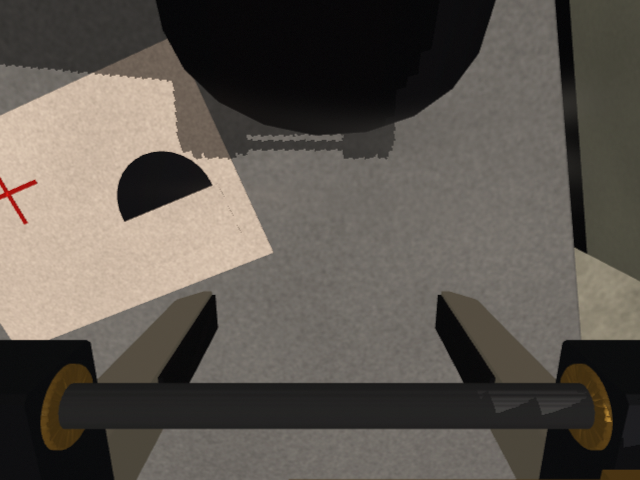

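```bash
cat > h.py <<'E'
import numpy as np, cv2
from bench import bot
def cam(n):
    c=bot.read_camera(n); R=cv2.Rodrigues(np.array(c['rvec'],float))[0]
    c['R']=R; c['t']=np.array(c['tvec'],float).reshape(3); c['C']=-R.T@c['t']; return c
def plane(c,uv,z):
    uv=np.atleast_2d(np.array(uv,float)); p=np.c_[uv,np.ones(len(uv))]@np.linalg.inv(c['mtx']).T@c['R']
    return c['C']+p*((z-c['C'][2])/p[:,2])[:,None]
def proj(c,X): return cv2.projectPoints(np.atleast_2d(np.array(X,float)),c['rvec'],c['tvec'],c['mtx'],None)[0][:,0]
def tri(c1,u1,c2,u2):
    d=[];C=[]
    for c,u in((c1,u1),(c2,u2)):
        v=plane(c,u,0)[0]-c['C']; d.append(v/np.linalg.norm(v));C.append(c['C'])
    A=np.c_[d[0],-d[1]]; s=np.linalg.lstsq(A,C[1]-C[0],rcond=None)[0]
    a=C[0]+s[0]*d[0]; b=C[1]+s[1]*d[1]; return (a+b)/2,np.linalg.norm(a-b)
def white(c):
    h=cv2.cvtColor(c['color'],cv2.COLOR_BGR2HSV); return ((h[...,1]<70)&(h[...,2]>165)).astype(np.uint8)
def amber(c):
    h=cv2.cvtColor(c['color'],cv2.COLOR_BGR2HSV); return ((h[...,0]<18)&(h[...,1]>120)&(h[...,2]>40)).astype(np.uint8)
def blobs(m,lo,hi):
    n,l,s,ce=cv2.connectedComponentsWithStats(m)
    return [(ce[i].round(1),s[i],l==i) for i in range(1,n) if lo<s[i][4]<hi]
E
python3 - <<'E'
from h import *
for n,crop in (('scene',(175,125,440,380)),('side',(140,100,460,480))):
    c=cam(n)
    x0,y0,x1,y1=crop
    im=cv2.resize(c['color'][y0:y1,x0:x1],None,fx=2 if n=='scene' else 1.5,fy=2 if n=='scene' else 1.5,interpolation=cv2.INTER_CUBIC)
    cv2.imwrite(f'pics/{n}_z.png',im)
    for nm,m in (('w',white(c)),('a',amber(c))):
        for ce,s,_ in blobs(m,25,6000): print(n,nm,ce,s, plane(c,ce,0.0)[0,:2].round(3))
E
```

```text
scene w [299.   11.6] [292   0  15  24 319] [-0.333  0.855]
scene w [330.6  13.8] [311   3  39  29 435] [-0.223  0.926]
scene w [181.   55.4] [173  49  19  12  26] [-0.459  0.333]
scene w [210.2  75.4] [199  66  32  21 293] [-0.281  0.319]
scene w [311.1 113.4] [ 261   81   94   76 3512] [0.136 0.392]
scene w [487.5 111.6] [ 449   82   75   70 2081] [0.582 0.782]
scene w [268.  132.5] [264 128  10  10  42] [0.094 0.23 ]
scene w [352.5 144.8] [343 138  20  16 231] [0.338 0.36 ]
scene w [410.4 149.7] [406 145  10  12  80] [0.491 0.459]
scene w [340.8 166.2] [332 156  21  19 115] [0.371 0.261]
scene w [297.1 174.6] [291 169  16  12  65] [0.293 0.148]
scene w [425.9 177.7] [416 168  21  21 147] [0.596 0.388]
scene w [252.4 188.3] [239 177  29  21 196] [0.231 0.022]
scene w [336.5 186.2] [331 181  11  12  87] [0.414 0.188]
scene w [360.2 187. ] [355 181  12  14  53] [0.469 0.23 ]
scene w [267.4 185.1] [263 182  10   7  32] [0.256 0.059]
scene w [398.6 222.2] [378 206  41  48 686] [0.634 0.193]
scene w [360.6 212.2] [357 208  10   8  29] [0.53  0.154]
scene w [266.7 220.6] [264 212   7  19
[... 3280 characters left out ...]
] [383 276  29  23 491] [ 0.657 -0.17 ]
side w [299.4 305.4] [ 277  286   46   38 1322] [ 0.484 -0.136]
side w [579.4 324.5] [559 292  41  65 388] [ 0.889 -0.36 ]
side w [271.4 401.2] [261 391  21  21 335] [ 0.385 -0.279]
side w [410.6 443.3] [ 377  409   70   70 2461] [ 0.537 -0.409]
side a [237.5 140.9] [226 127  23  27 432] [0.53  0.429]
side a [183.  177.9] [169 166  27  21 346] [0.368 0.325]
side a [238.3 208.2] [230 195  17  26 288] [0.458 0.162]
side a [  5.4 307.3] [  0 283  15  49 464] [0.012 0.071]
side a [ 27.9 337.7] [   0  292   59   98 3360] [ 0.052 -0.014]
side a [274.  416.4] [ 243  393   61   44 1824] [ 0.381 -0.301]
side a [628.7 427.8] [620 405  20  41 246] [ 0.818 -0.511]
```

View pics/scene_z.png

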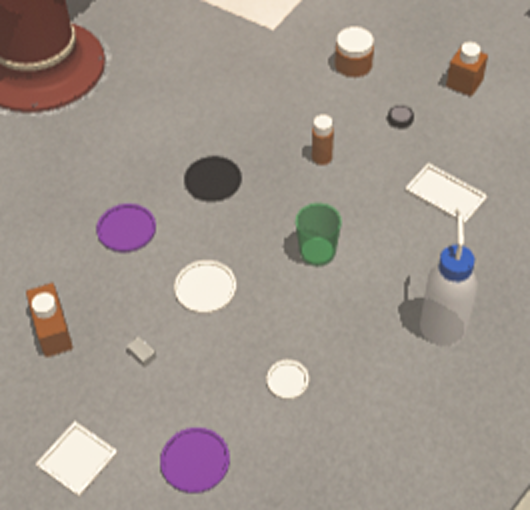

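View pics/side_z.png

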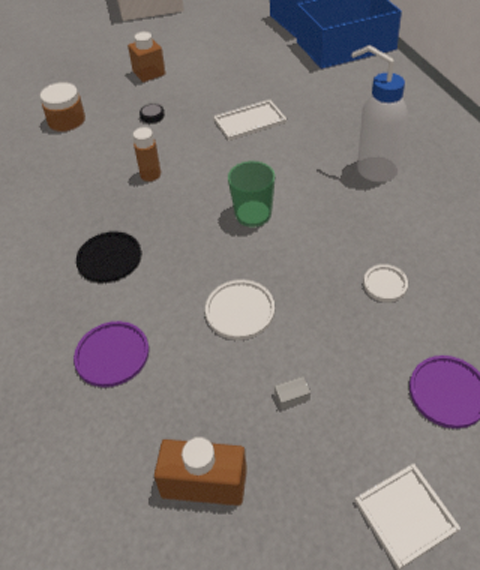

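```bash
cat > meas.py <<'E'
from h import *
S=cam('scene');D=cam('side')
def white2(c,th):
    h=cv2.cvtColor(c['color'],cv2.COLOR_BGR2HSV); return ((h[...,1]<75)&(h[...,2]>th)).astype(np.uint8)
def near(bl,uv): return min(bl,key=lambda b:np.hypot(*(b[0]-uv)))
ws=blobs(white2(S,195),20,6000); wd=blobs(white2(D,165),20,6000)
print('caps')
for nm,us,ud,z in (('jar',(352,145),(178,161),.0465),('sq',(410,150),(235,124),.063),('vial',(336,186),(235,188),.0665),('flask',(197,277),(271,401),.056)):
    a=near(ws,us);b=near(wd,ud); P,e=tri(S,a[0],D,b[0])
    print(nm,a[0],a[1][4],b[0],b[1][4],'tri',P.round(4),'gap',round(e,4),'S',plane(S,a[0],z)[0,:2].round(4),'D',plane(D,b[0],z)[0,:2].round(4))
print('trays')
for nm,us,ud in (('wide',(277,268),(300,305)),('small',(318,314),(396,288)),('square',(213,354),(411,443)),('obl',(398,221),(306,178))):
    for c,bl,u in ((S,ws,us),(D,wd,ud)):
        b=near(bl,u); k=max(cv2.findContours(b[2].astype(np.uint8),0,1)[0],key=len)[:,0]
        k=cv2.convexHull(k)[:,0].astype(float)
        p=plane(c,k,.008)[:,:2].astype(np.float32)
        M=(p*1000)
        r=cv2.minAreaRect(M); e=cv2.fitEllipse(M)
        print(nm,b[0],b[1][4],'rect',np.round(r[0],1),np.round(r[1],1),round(r[2],1),'ell',np.round(e[0],1),np.round(e[1],1))
E
python3 meas.py
```

```text
caps
jar [352.2 144.2] 192 [178.6 161.5] 267 tri [0.3692 0.3156 0.051 ] gap 0.0012 S [0.3668 0.3191] D [0.3692 0.3239]
sq [410.  148.9] 54 [235.  123.6] 56 tri [0.5248 0.3911 0.071 ] gap 0.0012 S [0.521  0.3984] D [0.5273 0.4065]
vial [336.  185.4] 57 [234.8 188.4] 82 tri [0.4547 0.1339 0.0741] gap 0.0009 S [0.4506 0.1391] D [0.4561 0.1447]
flask [196.2 275.7] 90 [271.3 401.2] 336 tri [ 0.3808 -0.3096  0.0622] gap 0.0009 S [ 0.3769 -0.3081] D [ 0.3811 -0.3061]
trays
wide [277.2 267.4] 639 rect [ 484.5 -140.5] [78.1 78.5] 40.3 ell [ 484.6 -139.9] [79.2 81.5]
wide [299.4 305.3] 1325 rect [ 483.5 -138.4] [78.5 77.5] 66.5 ell [ 483.5 -139.1] [78.7 80.2]
small [318.4 313.9] 323 rect [ 655.6 -175.4] [50.9 49.6] 40.3 ell [ 655.2 -175. ] [50.9 53.6]
small [396.6 287.6] 494 rect [ 654.3 -174.1] [49.8 49.8] 65.7 ell [ 654.  -174.4] [50.9 51.9]
square [212.8 353.4] 794 rect [ 537.1 -410.2] [67.4 67.1] 5.3 ell [ 538.2 -411. ] [77.5 94.9]
square [410.6 443.3] 2461 rect [ 536.2 -409.4] [65.8 66.2] 5.3 ell [ 537.4 -409.3] [83.7 86.6]
obl [398.2 221.7] 625 rect [639.8 173.1] [115.4  96.7] 2.6 ell [653.2 176.9] [ 91.9 170.2]
obl [305.7 178.6] 591 rect [629.8 192. ] [97.9 59.7] 2.9 ell [628.9 191.4] [ 73.2 123. ]
```

```bash
python3 - <<'E'
from h import *
S=cam('scene');D=cam('side')
cr=[(D,235,380,80,60),(D,215,110,40,50),(S,180,258,45,50),(S,390,138,40,40)]
ims=[]
for c,x,y,w,h in cr:
    ims.append(cv2.resize(cv2.resize(c['color'][y:y+h,x:x+w],None,fx=7,fy=7,interpolation=cv2.INTER_CUBIC)[:290,:390],(390,290)) if 0 else cv2.resize(c['color'][y:y+h,x:x+w],(int(w*290/h),290),interpolation=cv2.INTER_CUBIC))
W=800
def row(l):
    o=np.zeros((290,W,3),np.uint8);x=0
    for i in l: o[:,x:x+i.shape[1]]=i;x+=i.shape[1]+5
    return o
cv2.imwrite('pics/crop1.png',np.vstack([row(ims[:2]),row(ims[2:])]))
# blue cap, green
for c,n in((S,'S'),(D,'D')):
    h=cv2.cvtColor(c['color'],cv2.COLOR_BGR2HSV)
    g=((abs(h[...,0].astype(int)-70)<20)&(h[...,1]>90)).astype(np.uint8)
    b=((abs(h[...,0].astype(int)-113)<12)&(h[...,1]>140)).astype(np.uint8)
    print(n,'green',[(x[0],x[1][4],plane(c,x[0],.034)[0,:2].round(3)) for x in blobs(g,100,5000)],'blue',[(x[0],x[1][4],plane(c,x[0],.13)[0,:2].round(3)) for x in blobs(b,80,3000)])
w=[b for b in blobs((white(D)),400,900) if abs(b[0][0]-305.7)<3][0]
k=cv2.convexHull(max(cv2.findContours(w[2].astype(np.uint8),0,1)[0],key=len)[:,0])[:,0].astype(float)
print(cv2.boxPoints(cv2.minAreaRect((plane(D,k,.008)[:,:2]*1000).astype(np.float32))).round(1))
P,e=tri(S,(403,256),D,(398.5,158)); print('wash cap',P,e)
E
```

```text
S green [(array([32.6, 45.9]), np.int32(468), array([-0.879, -0.012])), (array([333.3, 249.5]), np.int32(147), array([ 0.571, -0.018]))] blue [(array([326.4,  21. ]), np.int32(212), array([-0.05 ,  0.693])), (array([114.6,  59.6]), np.int32(2878), array([-0.426,  0.061])), (array([486.4, 105.6]), np.int32(182), array([0.623, 0.637])), (array([403.6, 255.2]), np.int32(120), array([0.751, 0.019])), (array([377.9, 416. ]), np.int32(83), array([ 0.93 , -0.322])), (array([269.8, 467.8]), np.int32(277), array([ 0.838, -0.52 ]))]
D green [(array([307.9, 235.9]), np.int32(525), array([ 0.551, -0.015]))] blue [(array([231.6,  66.4]), np.int32(133), array([0.578, 0.589])), (array([398.2, 158.4]), np.int32(305), array([0.757, 0.019])), (array([554.5, 282.7]), np.int32(135), array([ 0.796, -0.34 ]))]
[[579.4 219.4]
 [582.4 159.7]
 [680.2 164.6]
 [677.2 224.2]]
wash cap [0.75345693 0.01286556 0.13575783] 0.00019319018025368916
```

View pics/crop1.png

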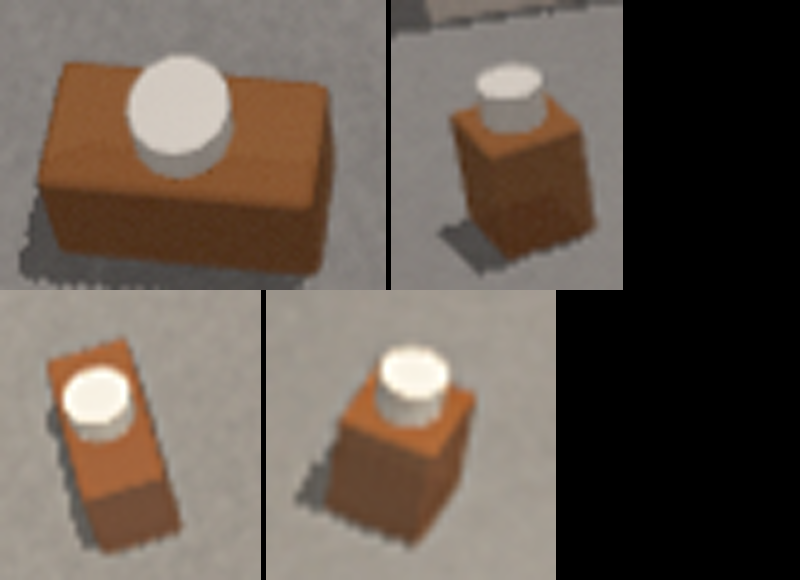

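```bash
python3 - <<'E'
from h import *
S=cam('scene');D=cam('side')
def rep(nm,c,x,y,s,pts,z):
    p=plane(c,np.array(pts)/s+[x,y],z)[:,:2]*1000
    d=np.diff(np.vstack([p,p[:1]]),axis=0)
    print(nm,p.round(1).tolist(),'len',np.hypot(*d.T).round(1),'ang',np.degrees(np.arctan2(d[:,1],d[:,0])).round(1),'mean',p.mean(0).round(1), 'diagmid',((p[0]+p[2])/2).round(1))
rep('flaskD',D,235,380,4.833,[(66,64),(326,86),(318,207),(40,183)],.048)
rep('flaskS',S,180,258,5.8,[(48,67),(125,48),(165,188),(87,210)],.048)
rep('sqD',D,215,110,5.8,[(61,119),(109,160),(189,124)],.054)
rep('sqDb',D,215,110,5.8,[(121,260),(205,228)],.0)
rep('sqS',S,390,138,7.25,[(76,125),(169,165),(208,105)],.054)
for nm,us,ud,z in (('jar',(352.2,144.2),(178.6,161.5),.053),('sq',(410,148.9),(235,123.6),.072),('vial',(336,185.4),(234.8,188.4),.075),('flask',(196.2,275.7),(271.3,401.2),.064)):
    print(nm,plane(S,us,z)[0,:2].round(4),plane(D,ud,z)[0,:2].round(4))
E
```

```text
flaskD [[357.1, -279.2], [421.3, -314.5], [407.1, -344.6], [341.2, -308.6]] len [73.2 33.3 75.1 33.5] ang [ -28.8 -115.3  151.4   61.5] mean [ 381.7 -311.7] diagmid [ 382.1 -311.9]
flaskS [[342.6, -306.0], [360.3, -278.1], [426.5, -314.8], [409.9, -342.8]] len [33.  75.7 32.5 76.7] ang [  57.7  -29.  -120.6  151.3] mean [ 384.8 -310.4] diagmid [ 384.6 -310.4]
sqD [[499.8, 399.7], [509.8, 358.5], [548.5, 372.2]] len [42.4 41.1 55.9] ang [-76.4  19.6 150.5] mean [519.4 376.8] diagmid [524.2 386. ]Traceback (most recent call last):
  File "<stdin>", line 10, in <module>
  File "<stdin>", line 6, in rep
IndexError: index 2 is out of bounds for axis 0 with size 2
```

```bash
python3 - <<'E'
from h import *
S=cam('scene');D=cam('side')
def rep(nm,c,x,y,s,pts,z):
    p=plane(c,np.array(pts)/s+[x,y],z)[:,:2]*1000
    d=np.diff(np.vstack([p,p[:1]]),axis=0)
    print(nm,p.round(1).tolist(),'len',np.hypot(*d.T).round(1),'ang',np.degrees(np.arctan2(d[:,1],d[:,0])).round(1), 'diagmid',((p[0]+p[-1])/2).round(1))
rep('sqDb',D,215,110,5.8,[(121,260),(205,228)],.0)
rep('sqS',S,390,138,7.25,[(76,125),(169,165),(208,105)],.054)
for nm,us,ud,z in (('jar',(352.2,144.2),(178.6,161.5),.053),('sq',(410,148.9),(235,123.6),.072),('vial',(336,185.4),(234.8,188.4),.075),('flask',(196.2,275.7),(271.3,401.2),.064)):
    print(nm,plane(S,us,z)[0,:2].round(4),plane(D,ud,z)[0,:2].round(4))
s=bot.get_state(); print(s['time_s'],s['tool_pos'],s['ee_rot'],s['q'])
E
```

```text
sqDb [[508.8, 366.9], [549.4, 375.9]] len [41.6 41.6] ang [  12.4 -167.6] diagmid [529.1 371.4]
sqS [[510.5, 366.5], [552.6, 371.5], [544.8, 411.2]] len [42.4 40.4 56.4] ang [   6.8  101.  -127.6] diagmid [527.6 388.8]
jar [0.3711 0.3131] [0.3689 0.3135]
sq [0.5258 0.3893] [0.5243 0.3903]
vial [0.4556 0.1327] [0.4544 0.1334]
flask [ 0.3821 -0.3106] [ 0.3806 -0.31  ]
0.65 [0.14928996 0.63260338 0.21865538] [-1.79999281e+02 -3.93604786e-03  1.66721814e+02] [-78.23636309  35.23001912  -0.7227755   81.55444825   0.4625943
  63.2190058   -2.31339781]
```

>>> drive_tool(
  series=[
    [[0,0,0],[0,0,0.0357],-1],
    [[0,0,0],[0,0,0.0357],-1],
    [[0,0,0],[0,0,0.0357],-1],
    [[0,0,0],[0,0,0.0357],-1],
    [[0,0,0],[0,0,0.0357],-1],
    [[0,0,0],[0,0,0.0357],-1],
    [[0,0,0],[0,0,0.0357],-1],
    [[0,0,0],[0,0,0.0357],-1],
  ],
  grip_force=20,
)

```text
time_s: 1.32
tool_pos: [0.1492, 0.6326, 0.2187]
ee_rot: [-180.0, -0.0, 115.0]
contact_force: [-0.7, -0.1, -0.7]
width: 0.0931
```

>>> drive_tool(
  series=[
    [[0,0,0],[0,0,0.0357],-1],
    [[0,0,0],[0,0,0.0357],-1],
    [[-0.0265,0.0262,0],[0,0,0],-1],
    [[-0.0265,0.0262,0],[0,0,0],-1],
    [[-0.0265,0.0262,0],[0,0,0],-1],
    [[-0.0265,0.0262,0],[0,0,0],-1],
    [[-0.0265,0.0262,0],[0,0,0],-1],
    [[-0.0265,0.0262,0],[0,0,0],-1],
  ],
)

```text
time_s: 1.98
tool_pos: [0.3383, 0.5103, 0.2189]
ee_rot: [180.0, -0.0, 102.5]
contact_force: [0.3, -0.1, 0.6]
width: 0.093
```

>>> drive_tool(
  series=[
    [[-0.0265,0.0262,0],[0,0,0],-1],
    [[-0.0265,0.0262,0],[0,0,0],-1],
    [[-0.0265,0.0262,0],[0,0,0],-1],
    [[-0.0265,0.0262,0],[0,0,0],-1],
    [[-0.0265,0.0262,0],[0,0,0],-1],
    [[-0.0265,0.0262,0],[0,0,0],-1],
    [[0,0,0],[0,0,0],-1],
  ],
)

```text
time_s: 2.57
tool_pos: [0.5334, 0.3807, 0.2189]
ee_rot: [179.7, 0.4, 101.7]
contact_force: [0.7, -0.8, -0.8]
width: 0.093
```

>>> drive_tool(
  series=[
    [[0,0,0],[0,0,0],-1],
    [[0,0,0],[0,0,0],-1],
    [[0,0,0],[0,0,0],-1],
  ],
)

```text
time_s: 2.82
tool_pos: [0.5232, 0.3918, 0.2185]
ee_rot: [-179.9, -0.1, 102.6]
contact_force: [0.3, 1.1, 0.1]
width: 0.093
```

```bash
python3 - <<'E'
from h import *
c=cam('wrist'); cv2.imwrite('pics/w1.png',c['color']); s=bot.get_state(); print(s['tool_pos'],s['ee_rot'],c['C'])
print('tcp px',proj(c,s['tool_pos']),'sq top',proj(c,[.525,.39,.072]), proj(c,[.525,.39,.0]))
E
```

```text
[0.52313709 0.39190583 0.21857319] [-1.79941290e+02 -7.47971560e-02  1.02661201e+02] [0.50686665 0.46787552 0.38365297]
tcp px [[324.88509077 312.2339096 ]] sq top [[327.49980035 230.90449374]] [[327.33879311 211.2995126 ]]
```

View pics/w1.png

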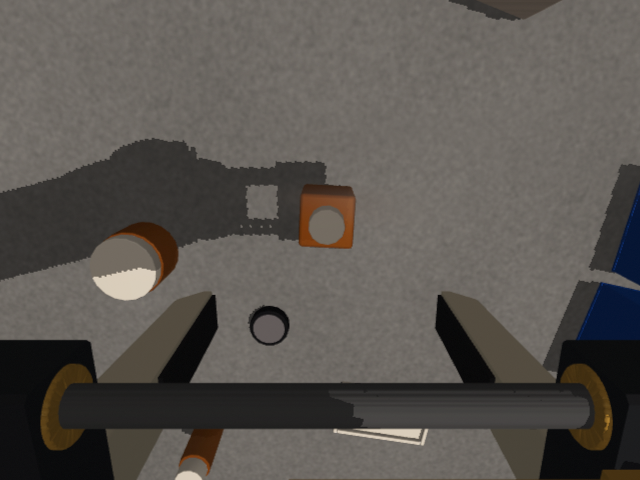

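```bash
python3 - <<'E'
from h import *
c=cam('wrist')
h=cv2.cvtColor(c['color'],cv2.COLOR_BGR2HSV)
print('sq',plane(c,(326.5,226.5),.072), 'body top edges', plane(c,[(301,247),(353,248)],.054))
print('jar',plane(c,(126.5,266.5),.053))
E
```

```text
sq [[0.52347352 0.39323532 0.072     ]] body top edges [[0.50815033 0.36789026 0.054     ]
 [0.5491316  0.37622046 0.054     ]]
jar [[0.37233442 0.32008754 0.053     ]]
```

>>> drive_tool(
  series=[
    [[0.0,0.0,0.03],[0,0,0],-1],
    [[0,0,0.03],[0,0,0],-1],
    [[0,0,0.03],[0,0,0],-1],
    [[0,0,0.03],[0,0,0],-1],
    [[0,0,0.03],[0,0,0],-1],
    [[0,0,0.025],[0,0,0],-1],
    [[0,0,0.015],[0,0,0],-1],
    [[0,0,0.01],[0,0,0],-1],
  ],
)

```text
time_s: 3.58
tool_pos: [0.5226, 0.3906, 0.0163]
ee_rot: [-179.8, 0.0, 102.6]
contact_force: [0.7, 0.6, 0.3]
width: 0.093
```

>>> drive_tool(
  series=[
    [[0,0,0],[0,0,0],-1],
    [[0,0,0],[0,0,0],0],
    [[0,0,0],[0,0,0],1],
    [[0,0,0],[0,0,0],1],
    [[0,0,0],[0,0,0],1],
    [[0,0,0],[0,0,0],1],
    [[0,0,0],[0,0,0],1],
    [[0,0,0],[0,0,0],1],
  ],
)

```text
time_s: 4.25
tool_pos: [0.525, 0.39, 0.019]
ee_rot: [180.0, -0.0, 102.5]
contact_force: [-0.1, 0.9, 0.8]
width: 0.051
```

```bash
python3 - <<'E'
from h import *
c=cam('wrist'); cv2.imwrite('pics/w2.png',c['color']); s=bot.get_state(); print(s['time_s'],s['tool_pos'],s['ee_rot'],s['width'])
E
```

```text
4.3 [0.52490602 0.38991773 0.0188523 ] [ 1.79997319e+02 -4.58983735e-03  1.02458981e+02] 0.04715539676275147
```

View pics/w2.png

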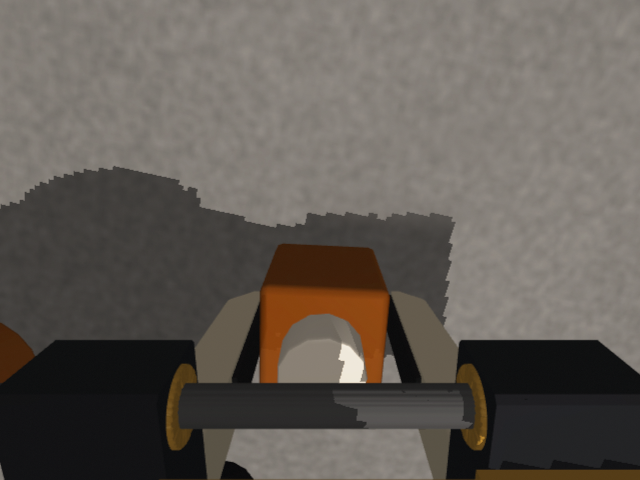

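>>> drive_tool(
  series=[
    [[0,0,0],[0,0,0],1],
    [[0,0,0],[0,0,0],1],
    [[0,0,0],[0,0,0],1],
    [[0,0,0],[0,0,0],1],
  ],
  grip_force=20,
)

```text
time_s: 4.63
tool_pos: [0.5247, 0.3898, 0.0187]
ee_rot: [-180.0, 0.0, 102.5]
contact_force: [-0.6, -1.1, 1.9]
width: 0.0444
```

```bash
python3 - <<'E'
from h import *
c=cam('wrist'); cv2.imwrite('pics/w3.png',c['color']); s=bot.get_state(); print(s['time_s'],s['tool_pos'],s['ee_rot'],s['width'])
m=amber(c); print(plane(c,[(262,293),(388,293)],.054))
print('cap edge',plane(c,(322,316),.072))
E
```

```text
4.6833 [0.52465864 0.38980561 0.01875203] [-1.79963622e+02  6.86366799e-03  1.02458904e+02] 0.04413920271532744
[[0.49957597 0.40845981 0.054     ]
 [0.53978145 0.41732736 0.054     ]]
cap edge [[0.51879539 0.41317455 0.072     ]]
```

View pics/w3.png

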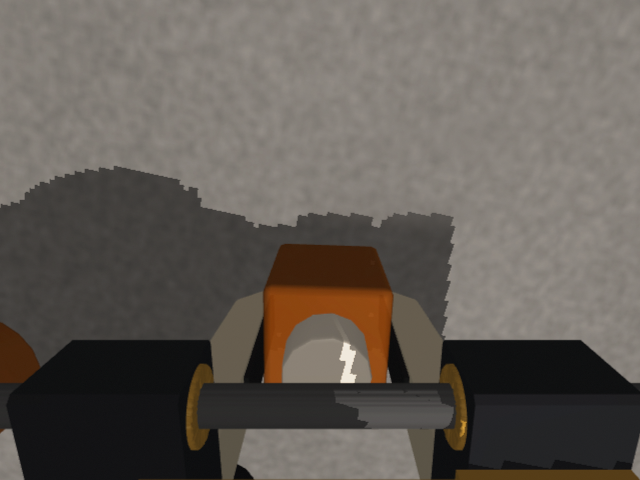

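>>> drive_tool(
  series=[
    [[0,0,-0.01],[0,0,0],1],
    [[0,0,-0.025],[0,0,0],1],
    [[0,0,-0.03],[0,0,0],1],
    [[0,0,-0.03],[0,0,0],1],
    [[0,0,-0.03],[0,0,0],1],
    [[0,0,-0.03],[0,0,0.02],1],
    [[0,0,-0.025],[0,0,0.02],1],
    [[0,0,0],[0,0,0],1],
  ],
)

```text
time_s: 5.35
tool_pos: [0.5283, 0.3917, 0.2053]
ee_rot: [179.4, -0.4, 95.2]
contact_force: [1.1, 0.9, -1.8]
width: 0.0441
```

>>> drive_tool(
  series=[
    [[-0.02,-0.0015,0],[0,0,0],1],
    [[-0.036,-0.0028,0],[0,0,0],1],
    [[-0.036,-0.0028,0],[0,0,0],1],
    [[-0.036,-0.0028,0],[0,0,0],1],
    [[-0.036,-0.0028,0],[0,0,0],1],
    [[-0.036,-0.0028,0],[0,0,0],1],
    [[-0.036,-0.0028,0],[0,0,0],1],
    [[-0.036,-0.0028,0],[0,0,0],1],
  ],
)

```text
time_s: 6.02
tool_pos: [0.528, 0.1153, 0.1978]
ee_rot: [-179.9, 0.0, 95.3]
contact_force: [1.5, -0.2, -1.8]
width: 0.0442
```

>>> drive_tool(
  series=[
    [[-0.036,-0.0028,0],[0,0,0],1],
    [[-0.036,-0.0028,0],[0,0,0],1],
    [[-0.036,-0.0028,0],[0,0,0],1],
    [[-0.036,-0.0028,0],[0,0,0],1],
    [[-0.036,-0.0028,0],[0,0,0],1],
    [[-0.036,-0.0028,0],[0,0,0],1],
    [[-0.036,-0.0028,0],[0,0,0],1],
    [[-0.036,-0.0028,0],[0,0,0],1],
  ],
)

```text
time_s: 6.68
tool_pos: [0.5321, -0.1732, 0.1978]
ee_rot: [-179.9, -0.0, 95.3]
contact_force: [0.1, 0.2, -1.9]
width: 0.0439
```

>>> drive_tool(
  series=[
    [[-0.036,-0.0028,0],[0,0,0],1],
    [[-0.036,-0.0028,0],[0,0,0],1],
    [[-0.036,-0.0028,0],[0,0,0],1],
    [[-0.036,-0.0028,0],[0,0,0],1],
    [[-0.036,-0.0028,0],[0,0,0],1],
    [[-0.036,-0.0028,0],[0,0,0],1],
    [[-0.02,-0.0015,0],[0,0,0],1],
    [[0,0,0],[0,0,0],1],
  ],
)

```text
time_s: 7.35
tool_pos: [0.5326, -0.4155, 0.197]
ee_rot: [-179.8, 0.3, 94.8]
contact_force: [0.0, -0.3, -1.1]
width: 0.0443
```

>>> drive_tool(
  series=[
    [[0,0,0],[0,0,0],1],
    [[0,0,0],[0,0,0],1],
    [[0,0,0],[0,0,0],1],
  ],
)

```text
time_s: 7.6
tool_pos: [0.5372, -0.4059, 0.198]
ee_rot: [180.0, -0.1, 95.4]
contact_force: [0.7, 1.0, -1.4]
width: 0.0443
```

>>> drive_tool(
  series=[
    [[-0.003,0,0.02],[0,0,0],1],
    [[0,0,0.03],[0,0,0],1],
    [[0,0,0.03],[0,0,0],1],
    [[0,0,0.03],[0,0,0],1],
    [[0,0,0.01],[0,0,0],1],
    [[0,0,0],[0,0,0],1],
    [[0,0,0],[0,0,0],1],
    [[0,0,0],[0,0,0],1],
  ],
)

```text
time_s: 8.27
tool_pos: [0.5382, -0.4122, 0.0811]
ee_rot: [179.8, 0.2, 95.3]
contact_force: [0.4, -0.8, -1.6]
width: 0.0439
```

```bash
python3 - <<'E'
from h import *
s=bot.get_state(); print(s['time_s'],s['tool_pos'],s['ee_rot'],s['width'])
a=cam('side')['color'][330:480,320:480]; b=cam('wrist')
cv2.imwrite('pics/w4.png',np.hstack([cv2.resize(a,(400,375)),cv2.resize(b['color'],(400,375))]))
print('tray corners',proj(b,[[.508,-.442,.008],[.565,-.442,.008],[.5365,-.4095,.003]]))
E
```

```text
8.2667 [ 0.53815273 -0.41221309  0.08110951] [179.81840839   0.18179406  95.30675396] 0.04393876886883654
tray corners [[270.7343727  300.07819757]
 [364.59719073 307.87467847]
 [322.65047393 250.45134444]]
```

View pics/w4.png

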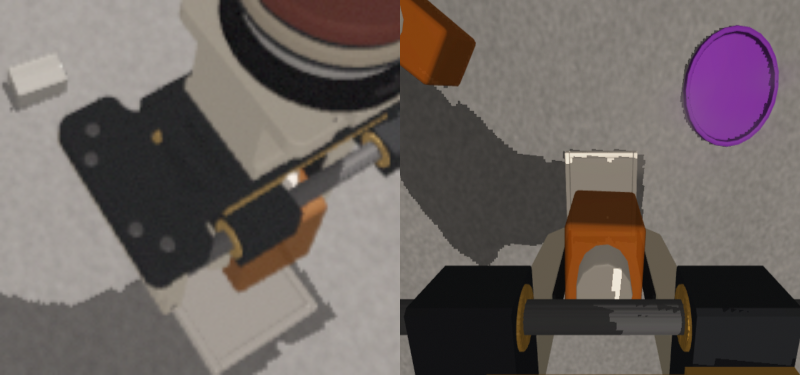

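```bash
python3 - <<'E'
from h import *
b=cam('wrist'); s=bot.get_state();print(s['tool_pos'])
p=b['color']; cv2.imwrite('pics/w5.png',p[150:400,200:450].repeat(2,0).repeat(2,1))
print(plane(b,[(264,195),(379,195)],.008))
t=np.radians(5.3);R=np.array([[np.cos(t),-np.sin(t)],[np.sin(t),np.cos(t)]])
print(np.array([.5365,-.4095])+ (R@np.array([[-.033,.033],[.033,.033]]).T).T)
E
```

```text
[ 0.53766973 -0.41226445  0.08092358]
[[ 0.50052718 -0.37843022  0.008     ]
 [ 0.56475098 -0.37257375  0.008     ]]
[[ 0.50059286 -0.37968931]
 [ 0.56631069 -0.37359286]]
```

View pics/w5.png

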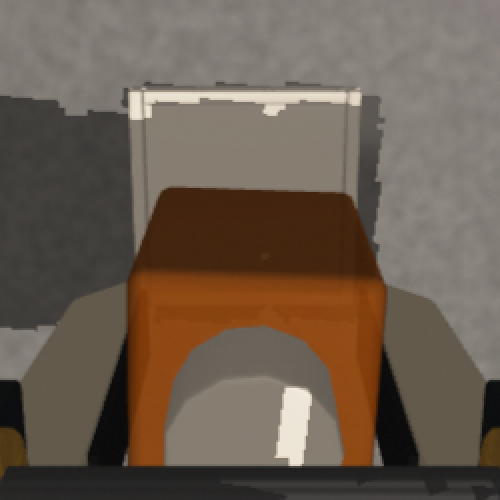

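>>> drive_tool(
  series=[
    [[0,0,0.02],[0,0,0],1],
    [[0,0,0.02],[0,0,0],1],
    [[0,0,0.01],[0,0,0],1],
    [[0,0,0.004],[0,0,0],1],
    [[0,0,0.002],[0,0,0],1],
    [[0,0,0.001],[0,0,0],1],
    [[0,0,0.001],[0,0,0],1],
    [[0,0,0],[0,0,0],1],
  ],
)

```text
time_s: 9.08
tool_pos: [0.5373, -0.4121, 0.0218]
ee_rot: [179.9, 0.1, 95.3]
contact_force: [-0.7, -0.8, -1.4]
width: 0.0442
```

>>> drive_tool(
  series=[
    [[0,0,0],[0,0,0],1],
    [[0,0,0.001],[0,0,0],1],
    [[0,0,0.0],[0,0,0],1],
  ],
)

```text
time_s: 9.33
tool_pos: [0.5373, -0.4121, 0.0218]
ee_rot: [179.9, 0.1, 95.3]
contact_force: [-1.2, 1.1, 5.2]
width: 0.0442
```

>>> drive_tool(
  series=[
    [[0,0,0],[0,0,0],-0.5],
    [[0,0,0],[0,0,0],-1],
    [[0,0,0],[0,0,0],-1],
    [[0,0,0],[0,0,0],-1],
    [[0,0,0],[0,0,0],-1],
    [[0,0,0],[0,0,0],-1],
    [[0,0,0],[0,0,0],-1],
    [[0,0,-0.01],[0,0,0],-1],
  ],
)

```text
time_s: 10.0
tool_pos: [0.5354, -0.4101, 0.0278]
ee_rot: [-179.8, -0.2, 95.3]
contact_force: [-0.1, -0.0, -0.2]
width: 0.0913
```

>>> drive_tool(
  series=[
    [[0,0,-0.03],[0,0,0],-1],
    [[0,0,-0.03],[0,0,0],-1],
    [[0,0,-0.03],[0,0,0],-1],
    [[0,0,-0.03],[0,0,0],-1],
    [[0,0,-0.03],[0,0,0],-1],
    [[0,0,-0.03],[0,0,0],-1],
    [[0,0,0],[0,0,0],-1],
    [[0,0,0],[0,0,0],-1],
  ],
)

```text
time_s: 10.67
tool_pos: [0.5374, -0.4124, 0.2129]
ee_rot: [179.8, 0.2, 95.3]
contact_force: [-0.6, -0.6, -0.3]
width: 0.0929
```

>>> drive_tool(
  series=[
    [[0,0,0],[0,0,-0.0387],-1],
    [[0,0,0],[0,0,-0.0387],-1],
    [[0,0,0],[0,0,-0.0387],-1],
    [[0,0,0],[0,0,-0.0387],-1],
    [[0,0,0],[0,0,-0.0387],-1],
    [[0,0,0],[0,0,-0.0387],-1],
    [[0,0,0],[0,0,-0.0387],-1],
    [[0,0,0],[0,0,-0.0387],-1],
  ],
)

```text
time_s: 11.33
tool_pos: [0.5357, -0.4106, 0.208]
ee_rot: [180.0, -0.2, 151.3]
contact_force: [-0.1, 0.4, -0.5]
width: 0.0933
```

```bash
python3 - <<'E'
from h import *
s=bot.get_state(); print(s['time_s'],s['tool_pos'],s['ee_rot'],s['width'])
b=cam('wrist'); cv2.imwrite('pics/w6.png',b['color'])
t=np.radians(s['ee_rot'][2]); d=np.array([.3815,-.31])-s['tool_pos'][:2]
print(d,'tool',d[0]*np.cos(t)+d[1]*np.sin(t), d[0]*np.sin(t)-d[1]*np.cos(t))
a=cam('side'); cv2.imwrite('pics/s6.png',a['color'])
E
```

```text
11.3333 [ 0.53571106 -0.41061113  0.20797301] [179.97136128  -0.2079875  151.33537582] 0.09334123544695351
[-0.15421106  0.10061113] tool 0.1835726690333951 0.014308238084275962
```

View pics/w6.png

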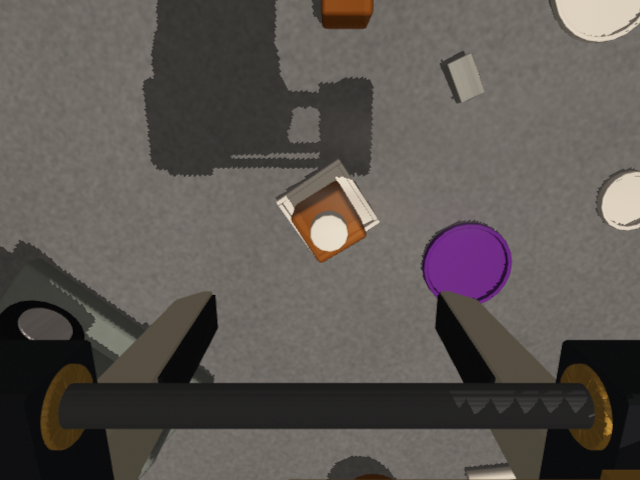

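View pics/s6.png

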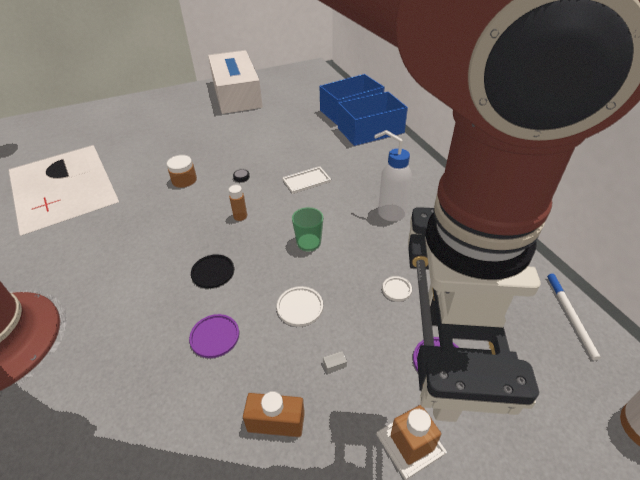

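>>> drive_tool(
  series=[
    [[0.0366,0.0029,0],[0,0,0],-1],
    [[0.0366,0.0029,0],[0,0,0],-1],
    [[0.0366,0.0029,0],[0,0,0],-1],
    [[0.0366,0.0029,0],[0,0,0],-1],
    [[0.0366,0.0029,0],[0,0,0],-1],
    [[0,0,0],[0,0,0],-1],
    [[0,0,0],[0,0,0],-1],
    [[0,0,0],[0,0,0],-1],
  ],
)

```text
time_s: 12.1
tool_pos: [0.3844, -0.3103, 0.2099]
ee_rot: [-180.0, 0.1, 150.9]
contact_force: [-0.2, -0.3, 0.5]
width: 0.0929
```

```bash
python3 - <<'E'
from h import *
s=bot.get_state(); print(s['time_s'],s['tool_pos'],s['ee_rot'],s['width'])
b=cam('wrist'); cv2.imwrite('pics/w7.png',b['color'])
for x in blobs(amber(b),1500,40000):
    k=max(cv2.findContours(x[2].astype(np.uint8),0,1)[0],key=len)
    print(x[0],x[1],cv2.boxPoints(cv2.minAreaRect(k)).round(1).tolist())
E
```

```text
12.1 [ 0.38437256 -0.31029694  0.20985788] [-1.79995849e+02  7.68245420e-02  1.50885749e+02] 0.09285357313963886
[325.  209.2] [ 302  162   47  100 3294] [[302.0, 261.0], [302.0, 162.0], [348.0, 162.0], [348.0, 261.0]]
```

View pics/w7.png

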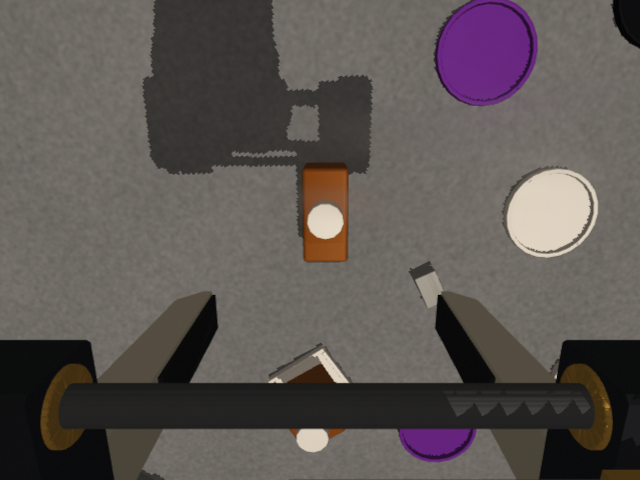

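```bash
python3 - <<'E'
from h import *
s=bot.get_state(); b=cam('wrist')
c=plane(b,(325,221),.064)[0]; t=np.radians(s['ee_rot'][2]); d=c[:2]-s['tool_pos'][:2]
print(s['tool_pos'],c,'tool',d[0]*np.cos(t)+d[1]*np.sin(t), d[0]*np.sin(t)-d[1]*np.cos(t))
print('edge',plane(b,[(304,261),(347,261)],.048))
E
```

```text
[ 0.38500854 -0.31072692  0.20989519] [ 0.38064642 -0.30881678  0.064     ] tool 0.004740648350114286 -0.00045055387558248154
edge [[ 0.40454887 -0.34155866  0.048     ]
 [ 0.42139498 -0.31131128  0.048     ]]
```

```bash
python3 - <<'E'
from h import *
b=cam('wrist'); print(plane(b,[(411,265),(432,262),(443,302),(425,307)],.015).round(3))
E
```

```text
[[ 0.463 -0.267  0.015]
 [ 0.47  -0.25   0.015]
 [ 0.509 -0.257  0.015]
 [ 0.506 -0.274  0.015]]
```

Clear of the block. Descend and grip.

>>> drive_tool(
  series=[
    [[0.005,0,0.02],[0,0,0],-1],
    [[0,0,0.03],[0,0,0],-1],
    [[0,0,0.03],[0,0,0],-1],
    [[0,0,0.03],[0,0,0],-1],
    [[0,0,0.03],[0,0,0],-1],
    [[0,0,0.03],[0,0,0],-1],
    [[0,0,0.015],[0,0,0],-1],
    [[0,0,0.007],[0,0,0],-1],
  ],
)

```text
time_s: 12.92
tool_pos: [0.3791, -0.3072, 0.0148]
ee_rot: [180.0, -0.2, 151.0]
contact_force: [0.9, 0.2, -0.0]
width: 0.0928
```

>>> drive_tool(
  series=[
    [[0,0,0],[0,0,0],-1],
    [[0,0,0],[0,0,0],0],
    [[0,0,0],[0,0,0],1],
    [[0,0,0],[0,0,0],1],
    [[0,0,0],[0,0,0],1],
    [[0,0,0],[0,0,0],1],
    [[0,0,0],[0,0,0],1],
    [[0,0,0],[0,0,0],1],
  ],
)

```text
time_s: 13.58
tool_pos: [0.3794, -0.3076, 0.018]
ee_rot: [-180.0, 0.0, 151.0]
contact_force: [0.0, -0.6, -0.2]
width: 0.0512
```

>>> drive_tool(
  series=[
    [[0,0,0],[0,0,0],1],
    [[0,0,0],[0,0,0],1],
    [[0,0,0],[0,0,0],1],
    [[0,0,0],[0,0,0],1],
    [[0,0,0],[0,0,0],1],
    [[0,0,0],[0,0,0],1],
  ],
)

```text
time_s: 14.08
tool_pos: [0.3792, -0.3076, 0.0177]
ee_rot: [-180.0, -0.0, 151.0]
contact_force: [-0.4, -0.7, 0.2]
width: 0.0359
```

```bash
python3 - <<'E'
from h import *
s=bot.get_state(); print(s['time_s'],s['tool_pos'],s['ee_rot'],s['width'])
b=cam('wrist'); cv2.imwrite('pics/w8.png',b['color'])
E
```

```text
14.0833 [ 0.37920458 -0.3075914   0.01771019] [-1.79992771e+02 -1.27899243e-03  1.50984362e+02] 0.035903159644219834
```

View pics/w8.png

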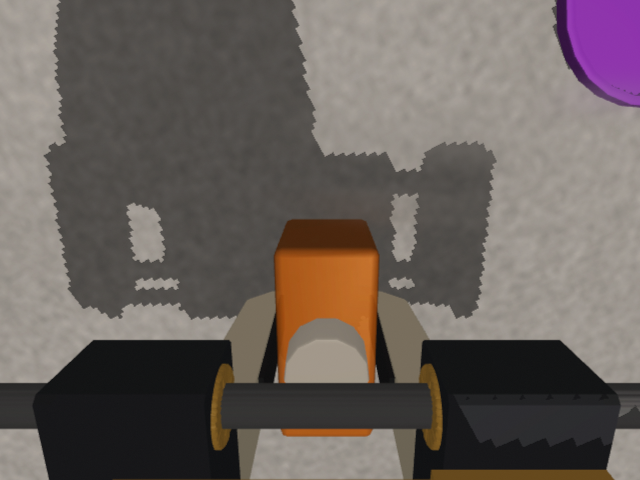

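```bash
python3 - <<'E'
from h import *
s=bot.get_state(); b=cam('wrist'); print(s['width'])
P=plane(b,[(327,251),(327,435)],.048)[:,:2]; t=np.radians(s['ee_rot'][2])
for p in P:
    d=p-s['tool_pos'][:2]; print('tool',d[0]*np.cos(t)+d[1]*np.sin(t), d[0]*np.sin(t)-d[1]*np.cos(t))
E
```

```text
0.03629074848552919
tool 0.03600978688007442 0.0006657958886791757
tool -0.03660660013256353 0.0006667176527375644
```

>>> drive_tool(
  series=[
    [[0,0,-0.01],[0,0,0],1],
    [[0,0,-0.025],[0,0,0],1],
    [[0,0,-0.03],[0,0,0],1],
    [[0,0,-0.03],[0,0,-0.0354],1],
    [[0,0,-0.03],[0,0,-0.0354],1],
    [[0,0,-0.03],[0,0,-0.0354],1],
    [[0,0,-0.025],[0,0,-0.0354],1],
    [[0,0,0],[0,0,-0.0354],1],
  ],
)

```text
time_s: 14.85
tool_pos: [0.3816, -0.3093, 0.2032]
ee_rot: [-179.6, 0.5, -176.8]
contact_force: [0.4, -0.3, -1.6]
width: 0.0359
```

>>> drive_tool(
  series=[
    [[0,0,0],[0,0,0],1],
    [[-0.0104,0.0352,0],[0,0,0],1],
    [[-0.0104,0.0352,0],[0,0,0],1],
    [[-0.0104,0.0352,0],[0,0,0],1],
    [[-0.0104,0.0352,0],[0,0,0],1],
    [[-0.0104,0.0352,0],[0,0,0],1],
    [[-0.0104,0.0352,0],[0,0,0],1],
    [[-0.0104,0.0352,0],[0,0,0],1],
  ],
)

```text
time_s: 15.52
tool_pos: [0.4386, -0.056, 0.197]
ee_rot: [180.0, -0.2, -177.3]
contact_force: [1.0, 0.0, -1.0]
width: 0.0362
```

>>> drive_tool(
  series=[
    [[-0.0104,0.0352,0],[0,0,0],1],
    [[-0.0104,0.0352,0],[0,0,0],1],
    [[-0.0104,0.0352,0],[0,0,0],1],
    [[-0.0104,0.0352,0],[0,0,0],1],
    [[-0.0104,0.0352,0],[0,0,0],1],
    [[-0.0104,0.0352,0],[0,0,0],1],
    [[-0.0104,0.0352,0],[0,0,0],1],
    [[0,0,0],[0,0,0],1],
  ],
)

```text
time_s: 16.18
tool_pos: [0.4992, 0.2019, 0.1969]
ee_rot: [179.6, -0.0, -176.6]
contact_force: [-0.6, 0.6, -0.5]
width: 0.0359
```

>>> drive_tool(
  series=[
    [[-0.032,-0.0016,0],[0,0,0],1],
    [[-0.032,-0.0016,0],[0,0,0],1],
    [[-0.032,-0.0016,0],[0,0,0],1],
    [[-0.032,-0.0016,0],[0,0,0],1],
    [[0,0,0],[0,0,0],1],
    [[0,0,0],[0,0,0],1],
    [[0,0,0],[0,0,0],1],
  ],
)

```text
time_s: 16.77
tool_pos: [0.6267, 0.1918, 0.1963]
ee_rot: [-180.0, -0.2, -177.2]
contact_force: [-0.5, 0.7, -0.9]
width: 0.0359
```

>>> drive_tool(
  series=[
    [[-0.002,0,0.02],[0,0,0],1],
    [[0,0,0.03],[0,0,0],1],
    [[0,0,0.03],[0,0,0],1],
    [[0,0,0.03],[0,0,0],1],
    [[0,0,0.01],[0,0,0],1],
    [[0,0,0],[0,0,0],1],
    [[0,0,0],[0,0,0],1],
    [[0,0,0],[0,0,0],1],
  ],
)

```text
time_s: 17.43
tool_pos: [0.6315, 0.1928, 0.08]
ee_rot: [179.9, 0.2, -177.1]
contact_force: [-0.6, 0.8, -0.8]
width: 0.036
```

```bash
python3 - <<'E'
from h import *
s=bot.get_state(); print(s['time_s'],s['tool_pos'],s['ee_rot'],s['width'])
b=cam('wrist'); cv2.imwrite('pics/w9.png',b['color'])
t=np.radians(2.9);R=np.array([[np.cos(t),-np.sin(t)],[np.sin(t),np.cos(t)]])
c=(np.array([.6295,.1915])+(R@np.array([[-.049,-.029],[-.049,.029],[.049,.029],[.049,-.029]]).T).T)
print(proj(b,np.c_[c,[.008]*4]).round(1).tolist())
cv2.imwrite('pics/s9.png',cam('side')['color'])
E
```

```text
17.4333 [0.63149891 0.19278827 0.07999944] [ 179.92780285    0.21167837 -177.14710502] 0.03603647384805174
[[270.5, 169.2], [376.3, 169.0], [371.2, 330.1], [276.6, 330.3]]
```

View pics/w9.png

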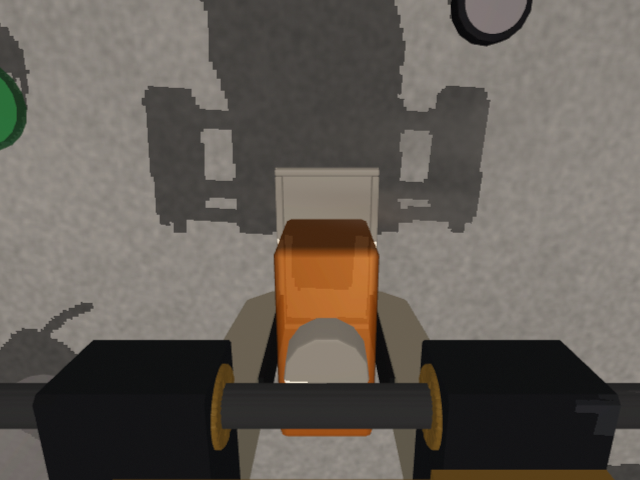

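View pics/s9.png

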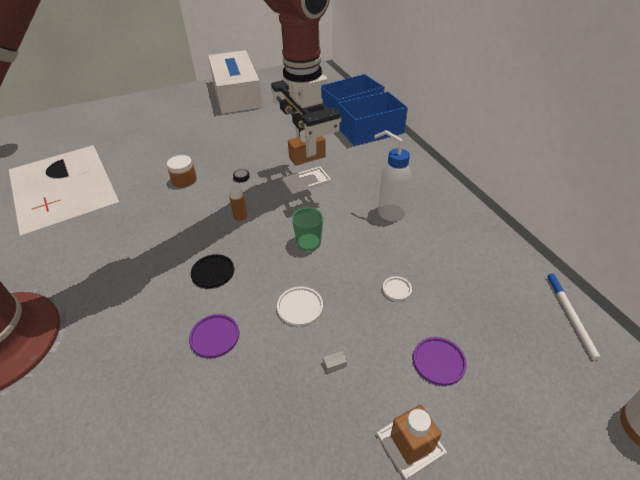

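>>> drive_tool(
  series=[
    [[0.002,0.001,0.02],[0,0,0],1],
    [[0,0,0.02],[0,0,0],1],
    [[0,0,0.01],[0,0,0],1],
    [[0,0,0.004],[0,0,0],1],
    [[0,0,0.002],[0,0,0],1],
    [[0,0,0.001],[0,0,0],1],
    [[0,0,0],[0,0,0],1],
    [[0,0,0],[0,0,0],1],
  ],
)

```text
time_s: 18.2
tool_pos: [0.6291, 0.1931, 0.0217]
ee_rot: [180.0, 0.1, -177.2]
contact_force: [0.3, -0.5, -0.1]
width: 0.0357
```

>>> drive_tool(
  series=[
    [[0,0,0.001],[0,0,0],1],
    [[0,0,0.0],[0,0,0],1],
    [[0,0,0.0],[0,0,0],1],
  ],
)

```text
time_s: 18.45
tool_pos: [0.6292, 0.1931, 0.0208]
ee_rot: [180.0, 0.1, -177.2]
contact_force: [0.4, 0.6, 3.8]
width: 0.0358
```

>>> drive_tool(
  series=[
    [[0,0,0],[0,0,0],-0.5],
    [[0,0,0],[0,0,0],-1],
    [[0,0,0],[0,0,0],-1],
    [[0,0,0],[0,0,0],-1],
    [[0,0,0],[0,0,0],-1],
    [[0,0,0],[0,0,0],-1],
    [[0,0,0],[0,0,0],-1],
    [[0,0,-0.01],[0,0,0],-1],
  ],
)

```text
time_s: 19.12
tool_pos: [0.6267, 0.1923, 0.0279]
ee_rot: [-179.9, -0.2, -177.1]
contact_force: [-0.6, 0.5, -0.6]
width: 0.0847
```

>>> drive_tool(
  series=[
    [[0,0,-0.03],[0,0,0],-1],
    [[0,0,-0.03],[0,0,0],-1],
    [[0,0,-0.03],[0,0,0],-1],
    [[0,0,-0.03],[0,0,0],-1],
    [[0,0,-0.03],[0,0,0],-1],
    [[0,0,-0.03],[0,0,0],-1],
    [[0,0,0],[0,0,0],-1],
    [[0,0,0],[0,0,0],-1],
  ],
)

```text
time_s: 19.78
tool_pos: [0.6294, 0.1934, 0.2128]
ee_rot: [179.9, 0.3, -177.2]
contact_force: [0.6, -0.8, -0.3]
width: 0.093
```

>>> drive_tool(
  series=[
    [[0.0353,-0.0103,0],[0,0,0],-1],
    [[0.0353,-0.0103,0],[0,0,0],-1],
    [[0.0353,-0.0103,0],[0,0,0],-1],
    [[0.0353,-0.0103,0],[0,0,0],-1],
    [[0.0353,-0.0103,0],[0,0,0],-1],
    [[0,0,0],[0,0,0],-1],
    [[0,0,0],[0,0,0],-1],
    [[0,0,0],[0,0,0],-1],
  ],
)

```text
time_s: 20.45
tool_pos: [0.4551, 0.1328, 0.2095]
ee_rot: [180.0, 0.0, -177.2]
contact_force: [0.5, 0.2, 0.3]
width: 0.0932
```

```bash
python3 - <<'E'
from h import *
s=bot.get_state(); print(s['time_s'],s['tool_pos'],s['ee_rot'],s['width'])
b=cam('wrist'); cv2.imwrite('pics/w10.png',b['color'])
cv2.imwrite('pics/s10.png',cam('side')['color'])
E
```

```text
20.45 [0.45505463 0.13277182 0.2095352 ] [ 1.79992293e+02  2.71030885e-02 -1.77154957e+02] 0.0931874500783509
```

View pics/w10.png

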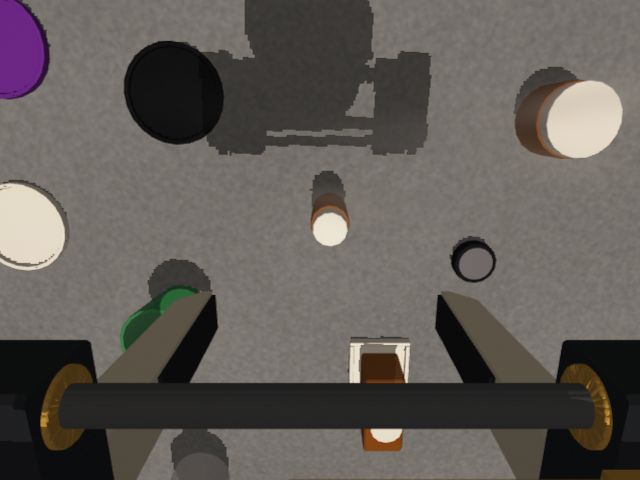

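View pics/s10.png

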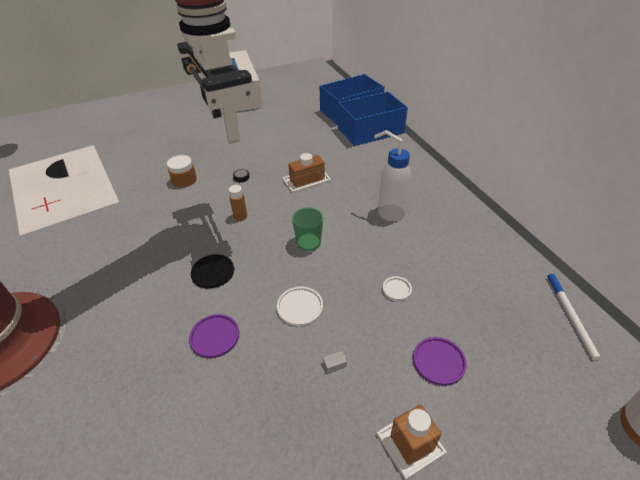

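```bash
python3 - <<'E'
from h import *
s=bot.get_state(); b=cam('wrist')
for n,u,z in(('vial',(330,229),.075),('blk',(473,261),.018),('jar',(583,119),.053)):
    c=plane(b,u,z)[0]; t=np.radians(s['ee_rot'][2]); d=c[:2]-s['tool_pos'][:2]
    print(n,c,'tool',d[0]*np.cos(t)+d[1]*np.sin(t), d[0]*np.sin(t)-d[1]*np.cos(t))
E
```

```text
vial [0.45447142 0.13620981 0.075     ] tool 0.0013859646286327257 0.003051878902621536
blk [0.49177125 0.26448536 0.018     ] tool -0.04224206397986698 0.12931544659947422
jar [0.36941197 0.31480528 0.053     ] tool 0.07746555117927986 0.18565349054510086
```

>>> drive_tool(
  series=[
    [[0.001,0.002,0.02],[0,0,0],-1],
    [[0,0,0.03],[0,0,0],-1],
    [[0,0,0.03],[0,0,0],-1],
    [[0,0,0.03],[0,0,0],-1],
    [[0,0,0.03],[0,0,0],-1],
    [[0,0,0.03],[0,0,0],-1],
    [[0,0,0.013],[0,0,0],-1],
    [[0,0,0.006],[0,0,0],-1],
  ],
)

```text
time_s: 21.27
tool_pos: [0.4531, 0.1347, 0.0179]
ee_rot: [-179.9, -0.2, -177.1]
contact_force: [0.6, -0.2, 0.4]
width: 0.0931
```

>>> drive_tool(
  series=[
    [[0,0,0],[0,0,0],-1],
    [[0,0,0],[0,0,0],0],
    [[0,0,0],[0,0,0],1],
    [[0,0,0],[0,0,0],1],
    [[0,0,0],[0,0,0],1],
    [[0,0,0],[0,0,0],1],
    [[0,0,0],[0,0,0],1],
    [[0,0,0],[0,0,0],1],
  ],
  grip_force=15,
)

```text
time_s: 21.93
tool_pos: [0.4536, 0.1346, 0.021]
ee_rot: [180.0, 0.0, -177.2]
contact_force: [0.7, -0.3, 0.2]
width: 0.0509
```

>>> drive_tool(
  series=[
    [[0,0,0],[0,0,0],1],
    [[0,0,0],[0,0,0],1],
    [[0,0,0],[0,0,0],1],
    [[0,0,0],[0,0,0],1],
    [[0,0,0],[0,0,0],1],
    [[0,0,0],[0,0,0],1],
    [[0,0,0],[0,0,0],1],
    [[0,0,0],[0,0,0],1],
  ],
)

```text
time_s: 22.6
tool_pos: [0.4535, 0.1346, 0.0206]
ee_rot: [-180.0, -0.0, -177.1]
contact_force: [-0.5, 0.0, -0.2]
width: 0.03
```

```bash
python3 - <<'E'
from h import *
s=bot.get_state(); print(s['time_s'],s['tool_pos'],s['ee_rot'],s['width'])
b=cam('wrist'); cv2.imwrite('pics/w11.png',b['color'])
E
```

```text
22.6 [0.45345098 0.13463061 0.02063292] [-1.79998978e+02 -4.61611069e-03 -1.77149981e+02] 0.030026452121763053
```

View pics/w11.png

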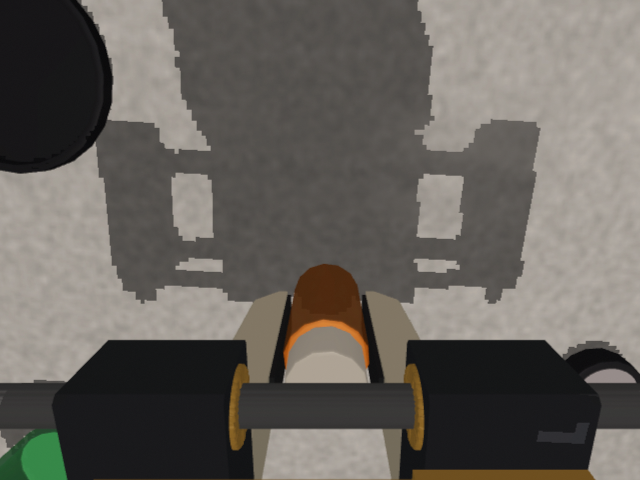

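```bash
python3 - <<'E'
from h import *
s=bot.get_state(); b=cam('wrist')
for u,z in(((327,320),.058),((327,264),.0),((327,350),.075)):
    c=plane(b,u,z)[0]; t=np.radians(s['ee_rot'][2]); d=c[:2]-s['tool_pos'][:2]
    print(c,'tool',d[0]*np.cos(t)+d[1]*np.sin(t), d[0]*np.sin(t)-d[1]*np.cos(t))
E
```

```text
[0.43904548 0.13435254 0.058     ] tool 0.014393853655034478 0.00040057135909084317
[0.43953296 0.13450738 0.        ] tool 0.013899268970835897 0.0005309439349892575
[0.44020915 0.13437219 0.075     ] tool 0.01323065397915639 0.0003622357981035092
```

>>> drive_tool(
  series=[
    [[0,0,-0.01],[0,0,0],1],
    [[0,0,-0.025],[0,0,0],1],
    [[0,0,-0.03],[0,0,0],1],
    [[0,0,-0.03],[0,0,0],1],
    [[0,0,-0.03],[0,0,0],1],
    [[0,0,-0.03],[0,0,0],1],
    [[0,0,-0.025],[0,0,0],1],
    [[0,0,0],[0,0,0],1],
  ],
)

```text
time_s: 23.37
tool_pos: [0.4562, 0.1356, 0.2052]
ee_rot: [179.9, 0.6, -177.2]
contact_force: [0.3, 0.7, -1.1]
width: 0.0302
```

>>> drive_tool(
  series=[
    [[-0.0038,-0.0346,0],[0,0,0],1],
    [[-0.0038,-0.0346,0],[0,0,0],1],
    [[-0.0038,-0.0346,0],[0,0,0],1],
    [[-0.0038,-0.0346,0],[0,0,0],1],
    [[-0.0038,-0.0346,0],[0,0,0],1],
    [[-0.0038,-0.0346,0],[0,0,0],1],
    [[-0.0038,-0.0346,0],[0,0,0],1],
    [[-0.0038,-0.0346,0],[0,0,0],1],
  ],
)

```text
time_s: 24.03
tool_pos: [0.4966, -0.1419, 0.1994]
ee_rot: [180.0, -0.1, -177.2]
contact_force: [0.7, 0.0, -0.2]
width: 0.0296
```

>>> drive_tool(
  series=[
    [[-0.0038,-0.0346,0],[0,0,0],1],
    [[-0.0377,-0.0019,0],[0,0,0],1],
    [[-0.0377,-0.0019,0],[0,0,0],1],
    [[-0.0377,-0.0019,0],[0,0,0],1],
    [[-0.0377,-0.0019,0],[0,0,0],1],
    [[0,0,0],[0,0,0],1],
    [[0,0,0],[0,0,0],1],
    [[0,0,0],[0,0,0],1],
  ],
)

```text
time_s: 24.7
tool_pos: [0.6526, -0.1748, 0.1988]
ee_rot: [180.0, -0.2, -177.2]
contact_force: [-0.2, -0.3, -0.2]
width: 0.0298
```

>>> drive_tool(
  series=[
    [[0,0,0.02],[0,0,0],1],
    [[0,0,0.03],[0,0,0],1],
    [[0,0,0.03],[0,0,0],1],
    [[0,0,0.03],[0,0,0],1],
    [[0,0,0.01],[0,0,0],1],
    [[0,0,0],[0,0,0],1],
    [[0,0,0],[0,0,0],1],
    [[0,0,0],[0,0,0],1],
  ],
)

```text
time_s: 25.37
tool_pos: [0.6554, -0.1754, 0.0832]
ee_rot: [-179.9, 0.2, -177.2]
contact_force: [0.2, -0.1, -0.5]
width: 0.0299
```

```bash
python3 - <<'E'
from h import *
s=bot.get_state(); print(s['time_s'],s['tool_pos'],s['ee_rot'],s['width'])
b=cam('wrist'); cv2.imwrite('pics/w12.png',b['color'])
print(proj(b,[[.6545-.026,-.1745,.008],[.6545,-.1745+.026,.008],[.6545,-.1745-.026,.008]]).round(1).tolist())
E
```

```text
25.3667 [ 0.65537533 -0.17538891  0.08320057] [-179.92082908    0.22846462 -177.17491407] 0.02990396060171738
[[329.8, 211.3], [371.6, 256.6], [283.4, 252.4]]
```

View pics/w12.png

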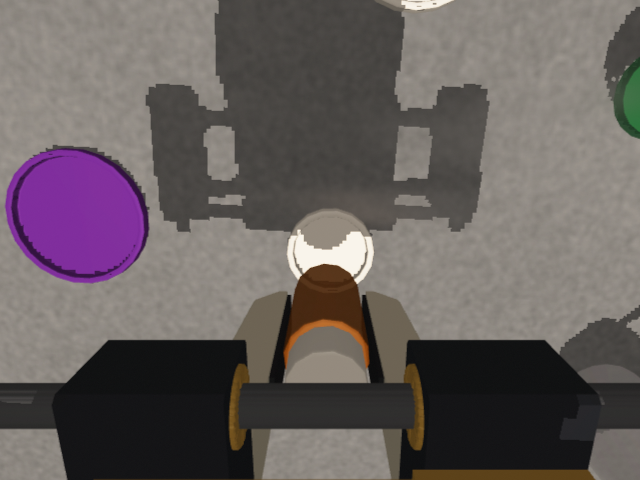

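>>> drive_tool(
  series=[
    [[0,0.0015,0.02],[0,0,0],1],
    [[0,0,0.02],[0,0,0],1],
    [[0,0,0.01],[0,0,0],1],
    [[0,0,0.004],[0,0,0],1],
    [[0,0,0.002],[0,0,0],1],
    [[0,0,0.001],[0,0,0],1],
    [[0,0,0],[0,0,0],1],
    [[0,0,0],[0,0,0],1],
  ],
)

```text
time_s: 26.08
tool_pos: [0.6548, -0.1735, 0.0248]
ee_rot: [-180.0, 0.1, -177.2]
contact_force: [0.1, 0.0, -1.0]
width: 0.0298
```

>>> drive_tool(
  series=[
    [[0,0,0.001],[0,0,0],1],
    [[0,0,0.0],[0,0,0],1],
    [[0,0,0.0],[0,0,0],1],
  ],
)

```text
time_s: 26.33
tool_pos: [0.6549, -0.1735, 0.0237]
ee_rot: [-180.0, 0.1, -177.2]
contact_force: [0.3, 0.2, 3.9]
width: 0.0297
```

>>> drive_tool(
  series=[
    [[0,0,0],[0,0,0],-0.5],
    [[0,0,0],[0,0,0],-1],
    [[0,0,0],[0,0,0],-1],
    [[0,0,0],[0,0,0],-1],
    [[0,0,0],[0,0,0],-1],
    [[0,0,0],[0,0,0],-1],
    [[0,0,0],[0,0,0],-1],
    [[0,0,-0.01],[0,0,0],-1],
  ],
)

```text
time_s: 27.0
tool_pos: [0.6523, -0.1729, 0.0308]
ee_rot: [179.9, -0.3, -177.1]
contact_force: [-0.2, 0.3, -0.5]
width: 0.0789
```

>>> drive_tool(
  series=[
    [[0,0,-0.03],[0,0,0],-1],
    [[0,0,-0.03],[0,0,0],-1],
    [[0,0,-0.03],[0,0,0],-1],
    [[0,0,-0.03],[0,0,0],-1],
    [[0,0,-0.03],[0,0,0],-1],
    [[0,0,-0.03],[0,0,0],-1],
    [[0,0,0],[0,0,0],-1],
  ],
)

```text
time_s: 27.58
tool_pos: [0.6579, -0.174, 0.2214]
ee_rot: [-179.8, 0.8, -177.2]
contact_force: [0.4, 0.3, 1.5]
width: 0.0931
```

>>> drive_tool(
  series=[
    [[0.034,0.0017,0],[0,0,0],-1],
    [[0.034,0.0017,0],[0,0,0],-1],
    [[0.034,0.0017,0],[0,0,0],-1],
    [[0.034,0.0017,0],[0,0,0],-1],
    [[0.034,0.0017,0],[0,0,0],-1],
    [[0.0064,0.0352,0],[0,0,0],-1],
    [[0.0064,0.0352,0],[0,0,0],-1],
    [[0.0064,0.0352,0],[0,0,0],-1],
  ],
)

```text
time_s: 28.25
tool_pos: [0.4585, -0.0684, 0.2134]
ee_rot: [-180.0, 0.1, -177.3]
contact_force: [0.7, 0.7, -0.2]
width: 0.0928
```

>>> drive_tool(
  series=[
    [[0.0064,0.0352,0],[0,0,0],-1],
    [[0.0064,0.0352,0],[0,0,0],-1],
    [[0.0064,0.0352,0],[0,0,0],-1],
    [[0.0064,0.0352,0],[0,0,0],-1],
    [[0.0064,0.0352,0],[0,0,0],-1],
    [[0.0064,0.0352,0],[0,0,0],-1],
    [[0.0064,0.0352,0],[0,0,0],-1],
    [[0.0064,0.0352,0],[0,0,0],-1],
  ],
)

```text
time_s: 28.92
tool_pos: [0.3936, 0.2115, 0.2133]
ee_rot: [180.0, 0.1, -177.2]
contact_force: [0.8, -0.3, -0.1]
width: 0.093
```

>>> drive_tool(
  series=[
    [[0.0064,0.0352,0],[0,0,0],-1],
    [[0.0064,0.0352,0],[0,0,0],-1],
    [[0.0064,0.0352,0],[0,0,0],-1],
    [[0,0,0],[0,0,0],-1],
    [[0,0,0],[0,0,0],-1],
    [[0,0,0],[0,0,0],-1],
    [[0,0,0],[0,0,0],-1],
  ],
)

```text
time_s: 29.5
tool_pos: [0.3704, 0.3128, 0.2127]
ee_rot: [-179.9, 0.0, -177.3]
contact_force: [0.8, -0.2, 0.4]
width: 0.093
```

```bash
python3 - <<'E'
from h import *
s=bot.get_state(); print(s['time_s'],s['tool_pos'],s['ee_rot'],s['width'])
b=cam('wrist'); cv2.imwrite('pics/w13.png',b['color'])
cv2.imwrite('pics/s13.png',cam('side')['color'])
E
```

```text
29.5 [0.37041922 0.31279717 0.21266535] [-1.79925162e+02  1.17982060e-02 -1.77294913e+02] 0.09303630983352677
```

View pics/w13.png

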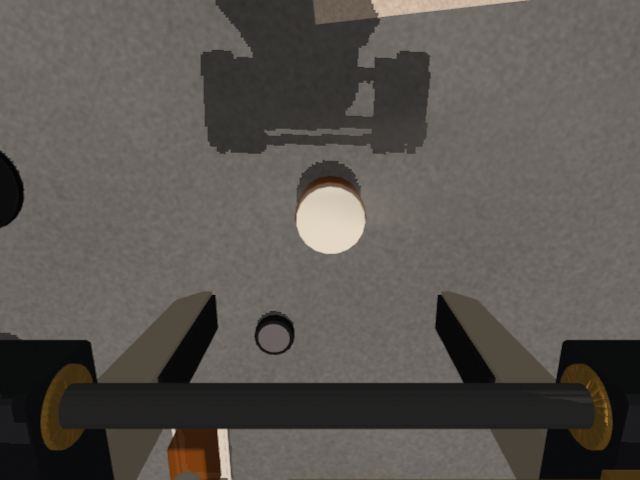

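View pics/s13.png

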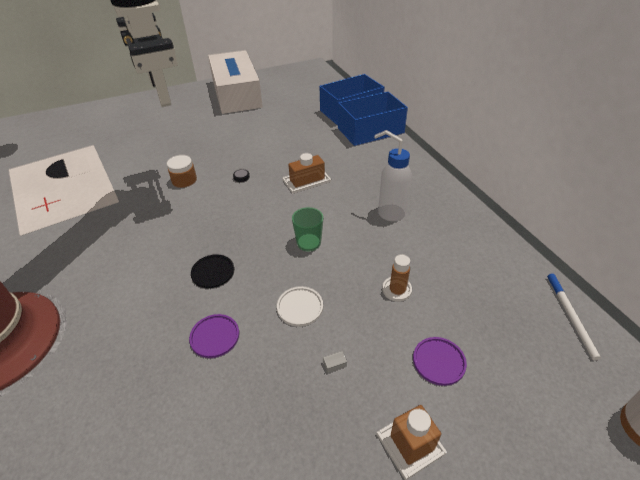

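```bash
python3 - <<'E'
from h import *
s=bot.get_state(); b=cam('wrist')
for n,u,z in(('jar',(330.5,219.5),.053),):
    c=plane(b,u,z)[0]; t=np.radians(s['ee_rot'][2]); d=c[:2]-s['tool_pos'][:2]
    print(s['tool_pos'],n,c,'tool',d[0]*np.cos(t)+d[1]*np.sin(t), d[0]*np.sin(t)-d[1]*np.cos(t))
E
```

```text
[0.37052675 0.3128733  0.21274773] jar [0.36764417 0.31616892 0.053     ] tool 0.0027252603381496053 0.0034268543838214508
```

>>> drive_tool(
  series=[
    [[0.002,0.002,0.02],[0,0,0],-1],
    [[0,0,0.03],[0,0,0],-1],
    [[0,0,0.03],[0,0,0],-1],
    [[0,0,0.03],[0,0,0],-1],
    [[0,0,0.03],[0,0,0],-1],
    [[0,0,0.03],[0,0,0],-1],
    [[0,0,0.018],[0,0,0],-1],
    [[0,0,0.01],[0,0,0],-1],
  ],
)

```text
time_s: 30.32
tool_pos: [0.3673, 0.3147, 0.0125]
ee_rot: [-179.8, -0.2, -177.2]
contact_force: [0.3, -0.7, 0.2]
width: 0.0934
```

>>> drive_tool(
  series=[
    [[0,0,0],[0,0,0],-1],
    [[0,0,0],[0,0,0],0],
    [[0,0,0],[0,0,0],1],
    [[0,0,0],[0,0,0],1],
    [[0,0,0],[0,0,0],1],
    [[0,0,0],[0,0,0],1],
    [[0,0,0],[0,0,0],1],
    [[0,0,0],[0,0,0],1],
  ],
  grip_force=22,
)

```text
time_s: 30.98
tool_pos: [0.368, 0.3164, 0.0152]
ee_rot: [180.0, 0.0, -177.1]
contact_force: [-0.5, -0.6, 4.6]
width: 0.0576
```

>>> drive_tool(
  series=[
    [[0,0,0],[0,0,0],1],
    [[0,0,0],[0,0,0],1],
    [[0,0,0],[0,0,0],1],
  ],
)

```text
time_s: 31.23
tool_pos: [0.368, 0.3164, 0.0152]
ee_rot: [180.0, 0.0, -177.2]
contact_force: [-0.7, -1.6, 5.6]
width: 0.0576
```

```bash
python3 - <<'E'
from h import *
s=bot.get_state(); print(s['time_s'],s['tool_pos'],s['ee_rot'],s['width'])
b=cam('wrist'); cv2.imwrite('pics/w14.png',b['color'])
E
```

```text
31.2333 [0.36796751 0.31643239 0.01520593] [ 1.79994187e+02  3.87088096e-02 -1.77150221e+02] 0.05759612112876355
```

View pics/w14.png

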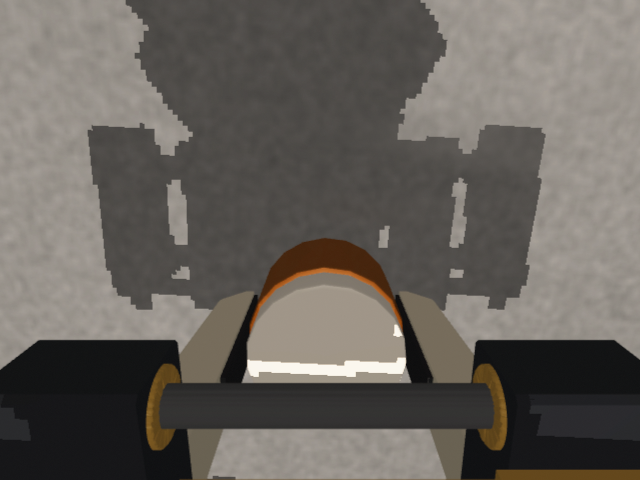

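```bash
python3 - <<'E'
from h import *
s=bot.get_state(); b=cam('wrist')
for u,z in(((327,285),.053),((327,239),.0),((327,268),.04)):
    c=plane(b,u,z)[0]; t=np.radians(s['ee_rot'][2]); d=c[:2]-s['tool_pos'][:2]
    print('tool',d[0]*np.cos(t)+d[1]*np.sin(t), d[0]*np.sin(t)-d[1]*np.cos(t))
E
```

```text
tool 0.026923011478369667 0.00042928268376892875
tool 0.02732700534177348 0.0005547345572445933
tool 0.028057995573932383 0.0004599675654396782
```

>>> drive_tool(
  series=[
    [[0,0,-0.01],[0,0,0],1],
    [[0,0,-0.025],[0,0,0],1],
    [[0,0,-0.03],[0,0,0],1],
    [[0,0,-0.03],[0,0,0],1],
    [[0,0,-0.03],[0,0,0],1],
    [[0,0,-0.03],[0,0,0],1],
    [[0,0,-0.025],[0,0,0],1],
    [[0,0,0],[0,0,0],1],
  ],
)

```text
time_s: 32.0
tool_pos: [0.3696, 0.3186, 0.1997]
ee_rot: [179.6, 0.5, -177.2]
contact_force: [-0.5, 0.7, -0.7]
width: 0.0575
```

>>> drive_tool(
  series=[
    [[-0.0071,-0.0353,0],[0,0,0],1],
    [[-0.0071,-0.0353,0],[0,0,0],1],
    [[-0.0071,-0.0353,0],[0,0,0],1],
    [[-0.0071,-0.0353,0],[0,0,0],1],
    [[-0.0071,-0.0353,0],[0,0,0],1],
    [[-0.0071,-0.0353,0],[0,0,0],1],
    [[-0.0071,-0.0353,0],[0,0,0],1],
    [[-0.0071,-0.0353,0],[0,0,0],1],
  ],
)

```text
time_s: 32.67
tool_pos: [0.4376, 0.0353, 0.194]
ee_rot: [-180.0, -0.1, -177.1]
contact_force: [-0.1, 0.3, -1.2]
width: 0.0573
```

>>> drive_tool(
  series=[
    [[-0.0071,-0.0353,0],[0,0,0],1],
    [[-0.0071,-0.0353,0],[0,0,0],1],
    [[-0.0071,-0.0353,0],[0,0,0],1],
    [[-0.0071,-0.0353,0],[0,0,0],1],
    [[-0.0071,-0.0353,0],[0,0,0],1],
    [[0,0,0],[0,0,0],1],
    [[0,0,0],[0,0,0],1],
    [[0,0,0],[0,0,0],1],
  ],
)

```text
time_s: 33.33
tool_pos: [0.4818, -0.1365, 0.1938]
ee_rot: [179.9, -0.1, -177.1]
contact_force: [0.8, 1.3, -2.0]
width: 0.0572
```

>>> drive_tool(
  series=[
    [[0,0,0.02],[0,0,0],1],
    [[0,0,0.03],[0,0,0],1],
    [[0,0,0.03],[0,0,0],1],
    [[0,0,0.03],[0,0,0],1],
    [[0,0,0.01],[0,0,0],1],
    [[0,0,0],[0,0,0],1],
    [[0,0,0],[0,0,0],1],
    [[0,0,0],[0,0,0],1],
  ],
)

```text
time_s: 34.0
tool_pos: [0.484, -0.137, 0.0762]
ee_rot: [-180.0, 0.2, -177.1]
contact_force: [-0.4, -0.2, -0.6]
width: 0.0576
```

```bash
python3 - <<'E'
from h import *
s=bot.get_state(); print(s['time_s'],s['tool_pos'],s['ee_rot'],s['width'])
b=cam('wrist'); cv2.imwrite('pics/w15.png',b['color'])
print(proj(b,[[.484-.04,-.1385,.008],[.484,-.1385+.04,.008],[.484,-.1385-.04,.008]]).round(1).tolist())
E
```

```text
34.0 [ 0.48404645 -0.13697945  0.07617005] [-1.79963684e+02  1.69222494e-01 -1.77089680e+02] 0.0575598552833486
[[326.8, 190.3], [392.7, 262.9], [253.5, 256.2]]
```

View pics/w15.png

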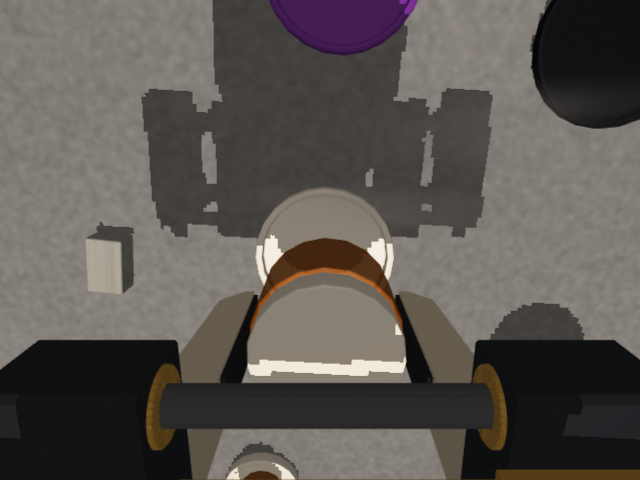

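>>> drive_tool(
  series=[
    [[0.002,0,0.02],[0,0,0],1],
    [[0,0,0.02],[0,0,0],1],
    [[0,0,0.01],[0,0,0],1],
    [[0,0,0.004],[0,0,0],1],
    [[0,0,0.002],[0,0,0],1],
    [[0,0,0.001],[0,0,0],1],
    [[0,0,0],[0,0,0],1],
    [[0,0,0],[0,0,0],1],
  ],
)

```text
time_s: 34.72
tool_pos: [0.4814, -0.1376, 0.0184]
ee_rot: [-180.0, 0.1, -177.2]
contact_force: [0.7, -0.7, -1.3]
width: 0.0577
```

>>> drive_tool(
  series=[
    [[0,0,0.001],[0,0,0],1],
    [[0,0,0.0],[0,0,0],1],
    [[0,0,0.0],[0,0,0],1],
  ],
)

```text
time_s: 34.97
tool_pos: [0.4814, -0.1376, 0.0182]
ee_rot: [-180.0, 0.1, -177.2]
contact_force: [-2.0, -0.2, 7.4]
width: 0.0575
```

>>> drive_tool(
  series=[
    [[0,0,0],[0,0,0],-0.5],
    [[0,0,0],[0,0,0],-1],
    [[0,0,0],[0,0,0],-1],
    [[0,0,0],[0,0,0],-1],
    [[0,0,0],[0,0,0],-1],
    [[0,0,0],[0,0,0],-1],
    [[0,0,0],[0,0,0],-1],
    [[0,0,-0.01],[0,0,0],-1],
  ],
)

```text
time_s: 35.63
tool_pos: [0.4795, -0.1371, 0.0256]
ee_rot: [179.9, -0.2, -177.1]
contact_force: [0.4, 0.7, 0.3]
width: 0.093
```

>>> drive_tool(
  series=[
    [[0,0,-0.03],[0,0,0],-1],
    [[0,0,-0.03],[0,0,0],-1],
    [[0,0,-0.03],[0,0,0],-1],
    [[0,0,-0.03],[0,0,0],-1],
    [[0,0,-0.03],[0,0,0],-1],
    [[0,0,-0.03],[0,0,0],-1],
    [[0,0,-0.03],[0,0,0],-1],
    [[0,0,-0.03],[0,0,0],-1],
  ],
)

```text
time_s: 36.3
tool_pos: [0.48, -0.1372, 0.269]
ee_rot: [-180.0, 0.0, -177.1]
contact_force: [0.6, -0.9, -0.6]
width: 0.0932
```

>>> drive_tool(
  series=[
    [[0,0,0],[0,0,0],-1],
    [[0,0,0],[0,0,0],-1],
    [[0,0,0],[0,0,0],-1],
    [[0,0,0],[0,0,0],-1],
  ],
)

```text
time_s: 36.63
tool_pos: [0.4795, -0.1372, 0.2654]
ee_rot: [180.0, -0.2, -177.1]
contact_force: [-0.4, -0.4, -0.1]
width: 0.0931
```

```bash
python3 - <<'E'
from h import *
s=bot.get_state(); print(s['time_s'],s['tool_pos'],s['width'])
b=cam('side'); cv2.imwrite('pics/s16.png',b['color']); a=cam('wrist'); cv2.imwrite('pics/w16.png',a['color'])
c=cam('scene'); cv2.imwrite('pics/sc16.png',c['color'][120:390,170:450].repeat(2,0).repeat(2,1))
E
```

```text
36.6333 [ 0.4795366  -0.13723373  0.26540668] 0.09306399761876213
```

View pics/s16.png

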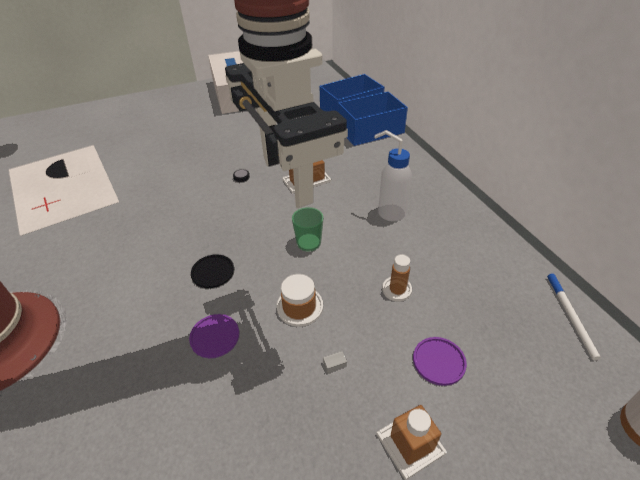

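View pics/w16.png

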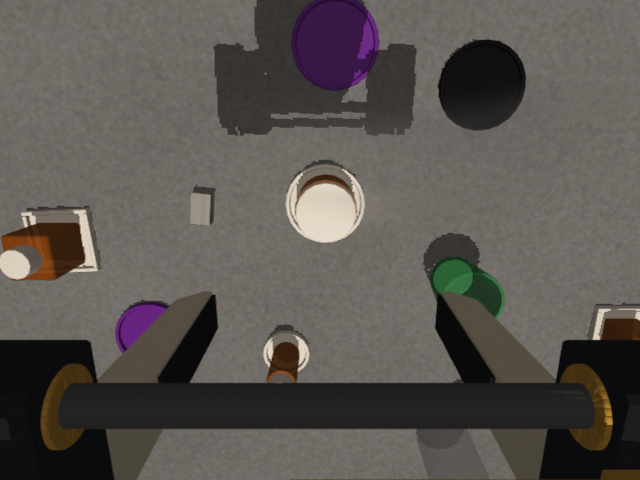

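View pics/sc16.png

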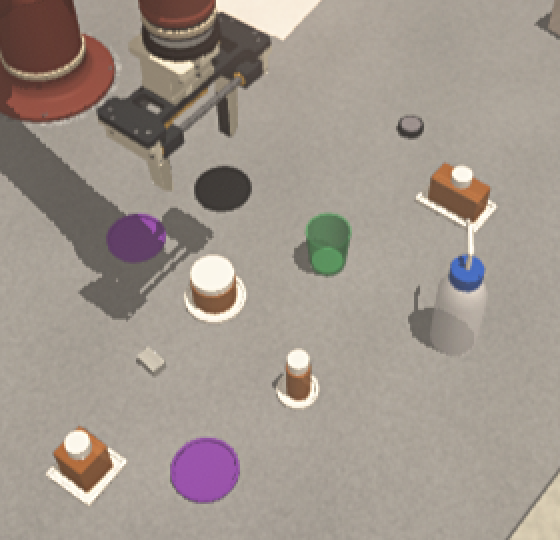

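```bash
python3 - <<'E'
from h import *
S=cam('scene');D=cam('side');W=cam('wrist')
def m(c,th):
    h=cv2.cvtColor(c['color'],cv2.COLOR_BGR2HSV); return ((h[...,1]<75)&(h[...,2]>th)).astype(np.uint8)
T={'jar':((.484,-.138),.056),'vial':((.655,-.174),.078),'sq':((.5365,-.4095),.075),'flask':((.6295,.192),.067)}
for n,(t,z) in T.items():
    for k,c,th in(('S',S,195),('D',D,165)):
        u=proj(c,[*t,z])[0]; b=min(blobs(m(c,th),20,3000),key=lambda b:np.hypot(*(b[0]-u)))
        p=plane(c,b[0],z)[0,:2]; print(n,k,u.round(),b[0],b[1][4],'off mm',((p-t)*1000).round(1))
print('jar wrist',plane(W,(325,211),.056)[0])
E
```

```text
jar S [276. 256.] [275.6 256.1] 333 off mm [-0.1 -2. ]
jar D [298. 286.] [297.3 286.5] 697 off mm [-1.9 -1.4]
vial S [318. 298.] [318.6 299.1] 99 off mm [ 1.7 -1.5]
vial D [402. 259.] [402.1 259.6] 146 off mm [ 0.5 -0.7]
sq S [208. 339.] [208.  340.6] 121 off mm [ 2.8 -1.6]
sq D [418. 419.] [419.2 419.6] 408 off mm [ 1.2 -0.9]
flask S [400. 206.] [400.8 206.5] 73 off mm [ 3.3 -1.3]
flask D [305. 156.] [323.1 179. ] 52 off mm [  2.6 -94.2]
jar wrist [ 0.48100343 -0.13801193  0.056     ]
```

All within about 3 mm of the tray centres (the flask's reading in the side view is hidden by the gripper). Handing in.

```bash
python3 - <<'E'
from bench import bot
print(bot.sign_off())
E
```

```text
the job is handed in; nothing more can be done
None
```

All four amber containers are standing in their own trays, and I handed the job in at about 37 s of the allowed 109 s; `sign_off` gives no verdict.

- **Fit:** In the last pictures each container looks upright and inside its rim. The cap centres measured within about 3.5 mm of the tray centres, against the 12 mm limit.
- **Setting down:** I lowered each container in 1 mm steps. The wrist force I read at touchdown was 4–7 N, and the tool heights matched a base on the 3 mm floor.
- **Bystanders:** I never touched the wash bottle or the green beaker. Both still stood in the same place in the pictures; I did not re-measure them.
- **Check that failed:** The side-view reading for the flask came out meaningless (94 mm off) because the gripper hid it. Its position rests on the scene view (3.5 mm) and the earlier side picture showing it in the tray.
- **Small disagreement:** The wrist-camera tray positions differed from the fixed-camera ones by 1–2 mm. I followed the wrist view for the flask, vial and jar.

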